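# Load a lathe mandrel with drilled blanks, close the tailstock and lock its collar

### The job

Ready the lathe: swing the lock collar's lever back to the green open mark before moving the tailstock, slide the tailstock right back, and thread every drilled blank from the bench onto the mandrel. With the collar still open, slide the tailstock up until the blanks sit snug in one row, without gaps, between the drive flange and the tailstock's hollow centre; then turn the collar clockwise until its lever stands on the red locked mark, not past it. Leave the wax tin, candlestick and gouge where they are.

Things in the scene. Friction and masses are not known exactly. Their poses are not given: they have to be found in the camera images.
- lathe: Green mini wood lathe, fixed; place and yaw vary. Origin on the bench under the spindle axis, y along the spindle to the headstock, x away from the robot. In mm: bed 130 wide (x -65..65), y -380..520, top at 95; spindle axis level at x 0, z 210; headstock y 280..515, x -70..70, top 310; dark chuck radius 35, y 212..270; tool rest parked behind, x 119..131, top 205.
- flange (a point): Centre of the face of the brass drive flange (40 mm diameter) at the headstock end of the mandrel, where the row of blanks starts; axes as the lathe's. The mandrel, a level steel rod of 14 mm diameter, runs 205 mm from here in the lathe's -y direction.
- mandrel_tip (a point): Free end of the mandrel, on its axis; its last 12 mm taper to 6 mm diameter. Blanks are threaded over this end, moving in the lathe's +y direction; axes as the lathe's.
- tailstock (a joint): Slide of the tailstock along the bed, m: 0 = rear stop, up to 0.26, grows towards the headstock (lathe's +y). Starts at 0.14 to 0.21, its hollow centre covering the mandrel's end; the mandrel passes freely inside. 6 N of friction and 8 N s/m of damping; stays where left. At 0 the centre's face is 120 mm clear of the mandrel's tip.
- tail_grip (a point): On the axis of the upright black push grip (24 mm diameter, 250 to 286 mm above the bench; this point at 272) on the tailstock casting; slide the tailstock with it. Axes as the lathe's. The casting is a barrel of 36 mm radius about the spindle axis, 50 mm either way along y; a handwheel of 42 mm radius sits 76 to 90 mm behind (-y).
- tail_nose (a point): Centre of the front face of the tailstock's brass hollow centre (38 mm diameter), on the spindle axis, 100 mm in front (+y) of the push grip. It presses on the last blank; axes as the lathe's.
- collar (a joint): Angle of the captive lock collar, rad, about a vertical axis on the tailstock's front foot, growing clockwise seen from above. 0 = open: stop, lever on the green mark, direction (-0.17, -0.98) in the lathe's x, y. 1.40 = lever on the red locked mark, direction (-1, 0), to the robot. Can overturn to 1.70. Starts tight, 1.0 to 1.6. Friction 0.12 N m; stays where left; does not block the slide.
- collar_axis (a point): On the collar's axis at the top of the clamp foot, 117 mm above the bench, 95 mm from the push grip along the lathe's -x; travels with the tailstock; axes as the lathe's. The collar is a dark ring of 56 mm diameter, 25 mm high above this point; the round foot under it has 56 mm radius.
- collar_knob (a point): Middle of the red upright knob at the end of the collar's lever (18 mm diameter, from 140 to 195 mm above the bench; this point at 178 mm), 65 mm from the collar's axis: take it from above and carry it round.
- blank1: Square pale wooden blank, 38 x 38 mm and 45 mm long, 50 g, with a 19 mm hole right through its length along its y axis (both ends alike); starts lying on the bench in front of the lathe, hole level. Origin at its middle. Two to four such blanks are present; they may go on in any order.
- blank2: Square dark brown wooden blank, 38 x 38 mm and 45 mm long, 50 g, with a 19 mm hole right through its length along its y axis (both ends alike); starts lying on the bench in front of the lathe, hole level. Origin at its middle. Two to four such blanks are present; they may go on in any order.
- blank3: Square cream wooden blank, 38 x 38 mm and 45 mm long, 50 g, with a 19 mm hole right through its length along its y axis (both ends alike); starts lying on the bench in front of the lathe, hole level. Origin at its middle. Two to four such blanks are present; they may go on in any order.
- blank4: Square tan wooden blank, 38 x 38 mm and 45 mm long, 50 g, with a 19 mm hole right through its length along its y axis (both ends alike); starts lying on the bench in front of the lathe, hole level. Origin at its middle. Two to four such blanks are present; they may go on in any order.
- wax_tin: Bystander: closed brass-coloured tin with a white lid, 64 mm diameter, 45 mm high, origin under its base.
- candlestick: Bystander: small dark red turned candlestick standing upright, 68 mm diameter, 125 mm high, origin under its base.
- gouge: Bystander: turning gouge lying on the bench, 260 mm long, wooden handle, origin at its middle.

How it is judged:
By the outcome, as a careful person would: the job done as asked, in the order asked, and still so for the second after the job is handed in, with the robot touching nothing.
Of blank1, blank2, blank3, blank4 only 2 to 4 are there at a start; the rules pass over those that are not, and their reading is None.
At some moment in a run one of blank1, blank2, blank3, blank4 may be knocked a few centimetres aside while the robot is not near it.
It also fails if it takes over 210 s, if anything falls off the work surface, if the arm or the gripper's body presses on something with over 40 N, if the wrist force passes 120 N, or if a joint passes its speed limit or range.

### The arm

A 6-joint arm with a two-finger parallel gripper is mounted at the origin on the work surface. World frame = base frame: x ahead of the robot, y to its left, z up, the work surface at z = 0. Lengths are in m, angles in rad, forces in N, time in s.
With the tool pointing down it reaches from about 0.4 to 0.925 m from the base axis. Payload 3.4 kg.
Tool frame: the origin (TCP) lies midway between the tips of the shut fingers; the grasp point (between the pads) lies 19 mm behind it; z points along the fingers, y is the line along which they close (so a half turn about z gives the same grasp; the last joint's range is limited). The gripper opens to 85 mm and grips with 20 to 120 N. Pads are 22 mm wide; open, the fingers measure 114 mm over their backs; the gripper's body (76 mm by 85 mm) begins 54 mm behind the grasp point. The pads swing forward as they close: fully open they stand 13 mm farther back than shut.
Start: joints at [1.109, 0.307, 1.506, -0, 1.328, -0.073], TCP at [0.217, 0.532, 0.231] pointing down, gripper open.
Joint ranges: [-3.12, 3.12], [-1.05, 2.28], [0.14, 2.33], [-1.42, 4.57], [0.1, 2.73], [-2.68, 2.68]. Speed limits (rad/s): [2.57, 2.57, 3.14, 3.14, 3.14, 3.14].

### API

Orientations are given as a unit quaternion [w, x, y, z].
In Python, from cell import bot gives the robot as it stands.
- The arm moves only by the tool move_arm, never from a script. Its arguments are lists of equal length, an entry for each row: "claw": the opening, from 0 (shut) to 1 (fully open); "xyz": the shift along the tool's x, y, z in cm, a list of three; "turn": the turn about the tool's z in degrees. In form: {"claw": [claw, ...], "xyz": [[x, y, z], ...], "turn": [turn, ...]}. A call has 1 to 5 rows; each row shifts and turns the commanded pose from where the row before left it, along the tool's axes as they then stand; what a row does not reach is not made up. A row lasts 1/8 s, in which the tool goes at most 62.5 mm and 10.7 degrees, less where a joint would pass 70% of its speed; a pose out of reach is approached as far as the arm can. A call with a gripper value outside its range is refused whole. The fingers move at their own pace and stop on an object; "squeeze" is the grip in N (left out, the last holds). Time passes only in rows, so rows that do not move let the fingers close. It gives the time, the measured TCP pose, the force, the opening and the grip force at its end, in the units of the state.
- bot.state(): the state, without advancing time (a new reading comes with each control period).
- bot.get_image(name): name is "scene" or "top" or "wrist"; returns a dict with "frame" (420x560x3 uint8, red, green, blue), "range_z" (420x560 float32, m along the optical axis (not along the pixel's ray), 0 where there is no reading), "fx", "fy", "cx", "cy" (pixels), "k1" (the pictures are not rectified: a ray, as slopes to the right and down, at radius r is drawn at 1 + k1 r^2 times it, then the intrinsics apply), "cam_to_world" (4x4, takes a point from camera to world coordinates). Camera axes: x right, y up, looking along -z (the intrinsics and any distortion apply to the point x, -y, -z); pixel columns grow to the right and rows downward; lengths in m; the calibration is good to about 2 mm. A picture is of the moment at which its call begins.
- bot.sign_off(): hands the job in; it is judged then, once.
The state is a dict: "clock": time; "joint_positions": joint angles; "dq": joint speeds; "effort": joint torques, N m; "ee_pos": TCP position; "orientation": TCP orientation; "contact_force": force on the tool from outside, world axes, zero at the start; "moment": the same for the moment, N m; "opening": finger opening in m; "grip_force": force on a finger pad.
Only numpy, scipy, OpenCV 4.12 (cv2) and the standard library are available. Lean on these libraries where they do the work, as an engineer would, in place of code of your own. Each camera call takes 0.05 s, during which the arm holds its last target. There are 200 camera calls.

## Working session

There is one attempt and no reset: what is moved stays moved. The work goes in short steps, Python scripts to look and compute and a tool call to move; the robot and the scene stay as the last step left them, time stands still between calls to the robot, and variables do not carry over. Pictures are saved under pics/ and viewed, at most 14 in all, crops included, and the job is handed in when it is done.

Besides the shell and the picture viewer there is one more tool, called after "Request:" by a JSON object that holds its "method" and its "body". move_arm: Moves the arm, as the interface text tells. Its arguments: {"type":"object","properties":{"claw":{"type":"array"},"xyz":{"type":"array"},"turn":{"type":"array"},"squeeze":{"type":"number"}},"required":["claw","xyz","turn"]}

```bash
ls; mkdir -p pics; cat > h.py <<'E'
import numpy as np, cv2
from cell import bot
def save(n,f,crop=None,s=1):
    im=f["frame"]
    if crop: im=im[crop[1]:crop[3],crop[0]:crop[2]]
    im=cv2.resize(im,None,fx=s,fy=s,interpolation=cv2.INTER_NEAREST)
    cv2.imwrite("pics/"+n+".png",im[:,:,::-1])
def rays(f,uv):
    uv=np.atleast_2d(np.asarray(uv,float))
    p=np.stack([(uv[:,0]-f["cx"])/f["fx"],(uv[:,1]-f["cy"])/f["fy"]],1)
    q=p.copy()
    for _ in range(20): q=p/(1+f["k1"]*(q**2).sum(1,keepdims=True))
    d=np.stack([q[:,0],-q[:,1],-np.ones(len(q))],1)
    T=np.array(f["cam_to_world"]); return T[:3,3],d@T[:3,:3].T
def onz(f,uv,z):
    o,d=rays(f,uv); return o+d*((z-o[2])/d[:,2])[:,None]
def cloud(f):
    h,w=f["range_z"].shape; v,u=np.mgrid[:h,:w]
    o,d=rays(f,np.stack([u.ravel(),v.ravel()],1))
    r=f["range_z"].ravel(); P=o+d*r[:,None]; P[r<=0]=np.nan
    return P.reshape(h,w,3)
E
python3 - <<'E'
from h import *
print(bot.state())
for n in("scene","top","wrist"):
    f=bot.get_image(n); np.save(n+"0.npy",f,allow_pickle=True); save(n+"0",f)
    print(n,f["fx"],f["k1"],np.round(f["cam_to_world"],3).tolist())
E
```

```text
pics
{'clock': 0.0, 'joint_positions': array([ 1.10948511e+00,  3.07565725e-01,  1.50766868e+00, -1.66110991e-05,
        1.32835360e+00, -7.35328273e-02]), 'dq': array([ 0.00164292,  0.00040168,  0.00122591, -0.00025412, -0.0017534 ,
       -0.00029006]), 'effort': array([ 2.16949657e-04, -4.57548702e+01, -2.51921779e+01, -1.30786843e-04,
        1.28215292e-02,  6.08048140e-06]), 'ee_pos': array([0.21716887, 0.5316785 , 0.23038695]), 'orientation': array([-2.55857365e-04,  1.92674600e-01,  9.81262199e-01, -9.64342624e-04]), 'contact_force': array([-0.37090589,  0.07605428, -0.07565861]), 'moment': array([-0.02280029,  0.03701397,  0.06629798]), 'grip_force': 0.0, 'opening': 0.08578518829483117}
scene 448.3598278649997 -0.1475222823122883 [[0.365, -0.64, 0.677, 1.497], [0.931, 0.248, -0.267, -0.323], [0.003, 0.727, 0.686, 1.173], [0.0, 0.0, 0.0, 1.0]]
top 423.85522381094614 0.004981198740970993 [[-0.095, 0.97, -0.224, 0.27], [-0.995, -0.093, 0.022, 0.068], [0.001, 0.225, 0.974, 1.252], [0.0, 0.0, 0.0, 1.0]]
wrist 300.0915181307714 -0.041416366014315795 [[0.378, -0.876, -0.299, 0.139], [0.926, 0.357, 0.125, 0.563], [-0.003, -0.324, 0.946, 0.374], [0.0, 0.0, 0.0, 1.0]]
```

View pics/scene0.png

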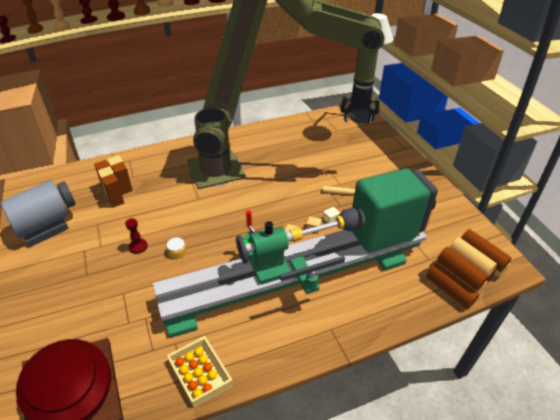

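View pics/top0.png

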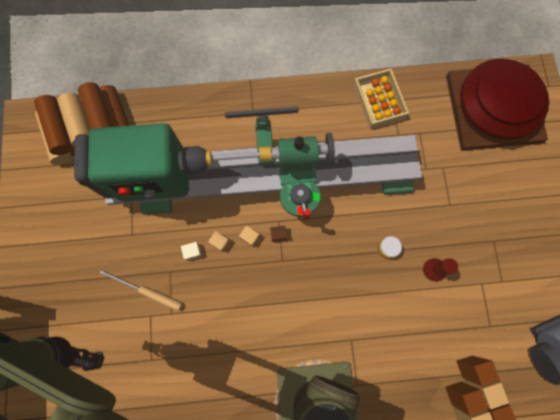

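The scene view shows the lathe with its tailstock at about (267,245) and the red knob at (249,215). In the top view four blanks lie at (190,251) cream, (219,241) tan, (250,236) pale and (279,234) dark. The grip is at (299,143), the knob at (304,212) and the chuck at (195,158); the tin, candlestick and gouge are clear of these.

```bash
python3 - <<'E'
from h import *
f=np.load("top0.npy",allow_pickle=True).item(); P=cloud(f)
Z=P[:,:,2]
def roi(u0,v0,u1,v1):
    m=np.zeros(Z.shape,bool); m[v0:v1,u0:u1]=1; return m
# headstock top
m=(abs(Z-.31)<.006)&roi(80,110,200,210); p=P[m][:,:2].astype(np.float32)
print("head",m.sum(),cv2.minAreaRect(p),np.median(Z[m]))
m=(abs(Z-.095)<.005)&roi(200,120,430,210); p=P[m][:,:2].astype(np.float32)
print("bed",m.sum(),cv2.minAreaRect(p))
m=(abs(Z-.286)<.004)&roi(285,130,315,160);p=P[m];print("grip",m.sum(),p.mean(0),np.median(p,0),np.ptp(p[:,:2],axis=0))
F=f["frame"].astype(int); red=(F[:,:,0]>150)&(F[:,:,1]<70)&(F[:,:,2]<70)
m=red&roi(285,185,330,230); print("red",m.sum(),np.round(P[m][:, :],3)[::3].tolist())
m=(abs(Z-.142)<.006)&roi(280,180,325,215); p=P[m]; print("collar top",m.sum(),p.mean(0),(p.max(0)+p.min(0))/2,np.ptp(p,axis=0))
# mandrel/ chuck ridge
for u in range(180,295,6):
    c=P[135:180,u]; i=np.nanargmax(c[:,2]); print(u,np.round(c[i],3))
m=(Z>.028)&(Z<.05)&roi(170,222,300,262)
n,l,s,c=cv2.connectedComponentsWithStats(m.astype(np.uint8))
for i in range(1,n):
    if s[i,4]<40: continue
    k=(l==i); p=P[k]; print(c[i],s[i,4],np.round(np.median(p,0),4),[np.round(a,4) for a in cv2.minAreaRect(p[:,:2].astype(np.float32))], F[k].mean(0).round())
save("topc",f,(170,180,330,265),5)
E
```

```text
head 3970 ((0.6627143621444702, 0.39676740765571594), (0.1314340978860855, 0.19017532467842102), 0.0817309096455574) 0.3090372410334238
bed 4735 ((0.6279988288879395, -0.04563701152801514), (0.6327024698257446, 0.19426889717578888), 89.513671875)
grip 67 [ 0.65876793 -0.00770908  0.2852421 ] [ 0.65909935 -0.0075052   0.28528611] [0.02211185 0.02230699]
red 69 [[0.533, -0.003, 0.12], [0.531, -0.003, 0.116], [0.528, 0.001, 0.12], [0.525, -0.007, 0.128], [0.525, -0.004, 0.119], [0.506, -0.017, 0.194], [0.521, -0.001, 0.123], [0.517, -0.008, 0.136], [0.503, -0.02, 0.195], [0.519, -0.001, 0.119], [0.515, -0.008, 0.135], [0.501, -0.017, 0.192], [0.499, -0.024, 0.197], [0.516, -0.004, 0.118], [0.499, -0.009, 0.192], [0.498, -0.017, 0.193], [0.497, -0.024, 0.197], [0.513, -0.003, 0.119], [0.497, -0.009, 0.19], [0.496, -0.016, 0.194], [0.511, 0.003, 0.12], [0.511, -0.006, 0.115], [0.494, -0.014, 0.191]]
collar top 315 [ 0.56292076 -0.00652665  0.14141566] [ 0.553604   -0.00653225  0.14182477] [0.07390562 0.05337112 0.01151766]
180 [0.667 0.291 0.236]
186 [0.667 0.274 0.245]
192 [0.663 0.259 0
[... 286 characters left out ...]
 0.231]
270 [0.663 0.063 0.232]
276 [0.664 0.047 0.226]
282 [0.667 0.031 0.247]
288 [0.661 0.017 0.245]
294 [0.662 0.003 0.285]
[277.7254902  232.15686275] 204 [0.4803 0.0622 0.0372] [array([0.4811, 0.0617]), array([0.0386, 0.0447]), np.float64(1.497)] [101.  65.  41.]
[248.24761905 234.67142857] 210 [0.4814 0.1478 0.0375] [array([0.4815, 0.1475]), array([0.0456, 0.0378]), np.float64(51.6825)] [217. 168. 107.]
[217.54929577 240.03755869] 213 [0.4738 0.2371 0.0374] [array([0.4746, 0.2376]), array([0.0456, 0.0382]), np.float64(51.4263)] [211. 165. 106.]
[189.7        249.90909091] 220 [0.4527 0.3183 0.0371] [array([0.4541, 0.319 ]), array([0.0392, 0.0449]), np.float64(9.5343)] [238. 222. 183.]
```

View pics/topc.png

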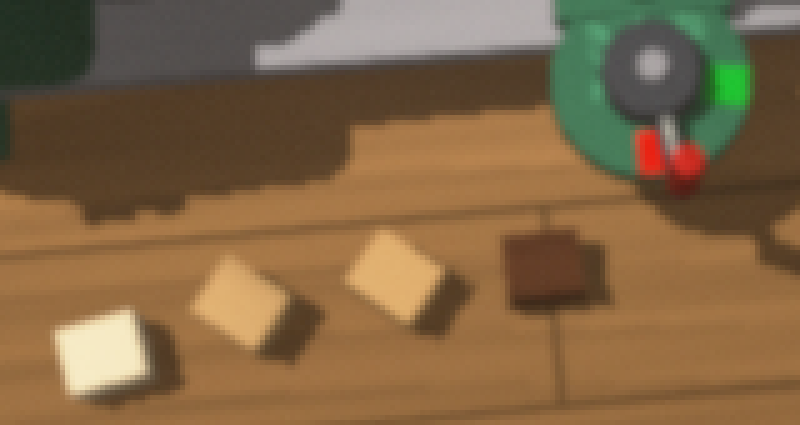

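The crop shows the collar lever pointing to the robot with the knob at about crop (686,160), which is slightly past the red mark towards green (an angle of about 1.25). It also shows all four blanks clearly. I'll go above the knob first.

Request:
{"method": "move_arm", "body": {"claw": [1,1,1,1,1], "xyz": [[0,0,-0.5],[0,0,-0.5],[0,0,-0.5],[0,0,-0.5],[0,0,0]], "turn": [10,10,10,10,10]}}

```text
clock: 0.78
ee_pos: [0.2175, 0.5323, 0.2514]
orientation: [-0.0, 0.592, 0.806, 0.0]
contact_force: [0.7, -0.7, -0.3]
opening: 0.0851
grip_force: 0.0
```

Request:
{"method": "move_arm", "body": {"claw": [1,1,0.6,0.6,0.6], "xyz": [[0,0,0],[0,0,0],[-4.55,2.4,0],[-4.55,2.4,0],[-4.55,2.4,0]], "turn": [9.2,9.1,0,0,0]}}

```text
clock: 1.4
ee_pos: [0.2885, 0.3937, 0.251]
orientation: [0.0, 0.71, 0.704, -0.0]
contact_force: [1.5, 0.0, 0.1]
opening: 0.0511
grip_force: 0.0
```

Request:
{"method": "move_arm", "body": {"claw": [0.6,0.6,0.6,0.6,0.6], "xyz": [[-4.55,2.4,0],[-4.55,2.4,0],[-4.55,2.4,0],[-4.55,2.4,0],[-4.55,2.4,0]], "turn": [0,0,0,0,0]}}

```text
clock: 2.02
ee_pos: [0.4065, 0.165, 0.2513]
orientation: [0.0, 0.71, 0.704, 0.0]
contact_force: [1.4, 0.6, 0.3]
opening: 0.0512
grip_force: 0.0
```

Request:
{"method": "move_arm", "body": {"claw": [0.6,0.6,0.6,0.6,0.6], "xyz": [[-4.55,2.4,0],[-4.55,2.4,0],[-4.55,2.4,0],[-4.55,2.4,0],[0,0,0]], "turn": [0,0,0,0,10]}}

```text
clock: 2.65
ee_pos: [0.5023, -0.0197, 0.251]
orientation: [0.001, 0.772, 0.636, -0.0]
contact_force: [-0.9, 1.1, 0.4]
opening: 0.0512
grip_force: 0.0
```

Request:
{"method": "move_arm", "body": {"claw": [0.6,0.6,0.6,0.6,0.6], "xyz": [[0,0,0],[0,0,0],[0,0,0],[0,0,0],[0,0,0]], "turn": [10,10,10,10,10]}}

```text
clock: 3.28
ee_pos: [0.5002, -0.0163, 0.251]
orientation: [-0.0, 0.968, 0.252, -0.0]
contact_force: [0.7, -0.8, -0.3]
opening: 0.0513
grip_force: 0.0
```

Request:
{"method": "move_arm", "body": {"claw": [0.6,0.6,0.6,0.6], "xyz": [[0,0,0],[0,0,0],[0,0,0],[0,0,0]], "turn": [10,10,1.1,0]}}

```text
clock: 3.78
ee_pos: [0.5004, -0.0163, 0.2511]
orientation: [-0.0, 0.997, 0.074, -0.0]
contact_force: [-0.3, 0.0, 0.3]
opening: 0.051
grip_force: 0.0
```

```bash
cat >> h.py <<'E'
from scipy.spatial.transform import Rotation as Ro
def pose():
    s=bot.state(); q=s["orientation"]; R=Ro.from_quat([q[1],q[2],q[3],q[0]]).as_matrix()
    return np.array(s["ee_pos"]),R,s
def rel(tgt,head=None):
    "print shift (cm, tool axes now) and turn to world tcp target"
    p,R,s=pose(); h=np.degrees(np.arctan2(R[1,1],R[0,1]))
    print("t",round(s["clock"],1),"tcp",p.round(4),"head",h.round(2),"F",np.round(s["contact_force"],1),"op",round(s["opening"],4),"grip",round(s["grip_force"],1))
    if tgt is not None: print("  shift cm",(100*R.T@(np.array(tgt)-p)).round(2), "turn",None if head is None else round(h-head,2))
E
python3 - <<'E'
from h import *
rel((.4998,-.0165,.159),-81.6)
f=bot.get_image("wrist"); save("w1",f)
P=cloud(f); F=f["frame"].astype(int); Z=P[:,:,2]
red=(F[:,:,0]>120)&(F[:,:,1]<70)&(F[:,:,2]<70)&(abs(Z-.195)<.006)
p=P[red]; print(red.sum(),p.mean(0),p.min(0),p.max(0))
E
```

```text
t 3.8 tcp [ 0.5004 -0.0163  0.2511] head -81.47 F [-0.3  0.   0.3] op 0.051 grip 0.0
  shift cm [-0.06  0.02  9.21] turn 0.13
414 [ 0.49834028 -0.01696641  0.1952933 ] [ 0.48859603 -0.02564779  0.18910777] [ 0.5059882  -0.00885644  0.1973661 ]
```

View pics/w1.png

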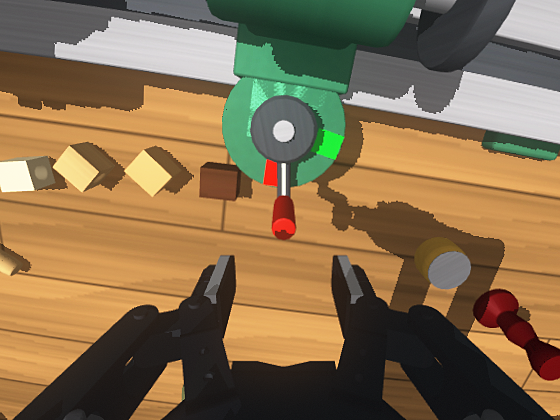

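The wrist view shows the knob at (284,228), nearly on the red mark, with both fingers clear of it. The point cloud puts the knob top at (0.498,-0.017), which agrees with the top view.

Request:
{"method": "move_arm", "body": {"claw": [0.6,0.6,0.6,0.05,0.05], "xyz": [[-0.15,0.05,3],[0,0,3],[0,0,3.2],[0,0,0],[0,0,0]], "turn": [0,0,0,0,0], "squeeze": 40}}

```text
clock: 4.45
ee_pos: [0.4996, -0.017, 0.1601]
orientation: [0.0, 0.997, 0.073, 0.0]
contact_force: [-0.3, 0.8, -4.0]
opening: 0.0169
grip_force: 39.1
```

Request:
{"method": "move_arm", "body": {"claw": [0.05,0.05,0.05], "xyz": [[0,0,0],[0,0,0],[0,0,0]], "turn": [0,0,0]}}

```text
clock: 4.82
ee_pos: [0.4996, -0.017, 0.16]
orientation: [0.0, 0.997, 0.073, 0.001]
contact_force: [-0.0, 0.5, -0.0]
opening: 0.017
grip_force: 39.8
```

Request:
{"method": "move_arm", "body": {"claw": [0.05,0.05,0.05], "xyz": [[0.05,0.8,0],[0.05,0.8,0],[0,0,0]], "turn": [-7.1,-7.1,0]}}

```text
clock: 5.2
ee_pos: [0.5041, -0.0326, 0.16]
orientation: [0.0, 0.981, 0.195, 0.001]
contact_force: [0.3, 1.1, 0.9]
opening: 0.0168
grip_force: 40.0
```

```bash
python3 - <<'E'
from h import *
C=np.array([.5635,-.0068]); 
p,R,s=pose(); print((p[:2]-C),np.hypot(*(p[:2]-C)),np.degrees(np.arctan2(*(p[:2]-C)[::-1]))); rel(None)
E
```

```text
[-0.05936405 -0.02580662] 0.06473076692956033 -156.50455201753599
t 5.2 tcp [ 0.5041 -0.0326  0.16  ] head -67.51 F [0.3 1.1 0.9] op 0.0168 grip 40.0
```

Request:
{"method": "move_arm", "body": {"claw": [0.05,0.05,0.05,0.05], "xyz": [[0.05,0.8,0],[0.05,0.8,0],[0.05,0.8,0],[0.05,0.8,0]], "turn": [-7.1,-7.1,-7.1,-7.1]}}

```text
clock: 5.7
ee_pos: [0.5229, -0.057, 0.16]
orientation: [-0.0, 0.902, 0.431, 0.001]
contact_force: [0.8, 3.4, 2.8]
opening: 0.0167
grip_force: 40.0
```

Request:
{"method": "move_arm", "body": {"claw": [0.05,0.05,0.05,0.05,0.05], "xyz": [[0.05,0.8,0],[0.05,0.8,0],[0.05,0.8,0],[0.05,0.8,0],[0,0,0]], "turn": [-7.1,-7.1,-7.1,-7.1,0]}}

```text
clock: 6.32
ee_pos: [0.5509, -0.0698, 0.16]
orientation: [-0.001, 0.77, 0.638, 0.0]
contact_force: [-1.8, 4.0, 3.3]
opening: 0.0169
grip_force: 40.4
```

```bash
python3 - <<'E'
from h import *
C=np.array([.5635,-.0068]); 
p,R,s=pose(); print((p[:2]-C),np.hypot(*(p[:2]-C)),np.degrees(np.arctan2(*(p[:2]-C)[::-1]))); rel(None); print(s["moment"])
E
```

```text
[-0.0125851 -0.0629957] 0.0642405075720843 -101.2976507678755
t 6.3 tcp [ 0.5509 -0.0698  0.16  ] head -10.74 F [-1.8  4.   3.3] op 0.0169 grip 40.4
[ 0.59650853  0.30244309 -0.09957386]
```

Request:
{"method": "move_arm", "body": {"claw": [0.05,0.05,0.05], "xyz": [[0,0.15,0],[0,0.15,0],[0,0,0]], "turn": [-1,0,0]}}

```text
clock: 6.7
ee_pos: [0.551, -0.0698, 0.1599]
orientation: [-0.003, 0.765, 0.644, -0.001]
contact_force: [-8.2, 4.5, 9.7]
opening: 0.0172
grip_force: 41.3
```

Request:
{"method": "move_arm", "body": {"claw": [0.6,0.6,0.6,0.6,0.6], "xyz": [[0,-0.15,0],[0,0,0],[0,0,-5],[0,0,-5],[0,0,-5]], "turn": [0,0,0,0,-9]}}

```text
clock: 7.32
ee_pos: [0.5531, -0.0718, 0.3108]
orientation: [0.0, 0.71, 0.704, 0.0]
contact_force: [0.2, -0.1, -0.4]
opening: 0.0509
grip_force: 0.0
```

```bash
python3 - <<'E'
from h import *
rel((.659,-.0077,.257),-.5)
f=bot.get_image("top"); P=cloud(f);Z=P[:,:,2];F=f["frame"].astype(int)
save("topc2",f,(230,120,390,240),5)
E
```

```text
t 7.3 tcp [ 0.5531 -0.0718  0.3108] head -0.45 F [ 0.2 -0.1 -0.4] op 0.0509 grip 0.0
  shift cm [ 6.5  10.54  5.39] turn 0.05
```

View pics/topc2.png

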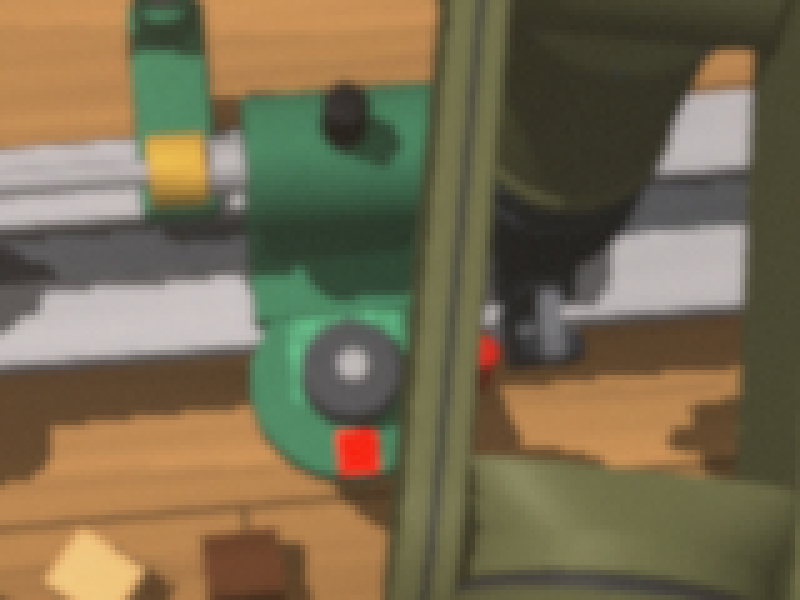

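The top crop shows the knob well clear of the red mark at (487,352), where the green mark is, and the arm off it. Next I'll take the tail grip.

Request:
{"method": "move_arm", "body": {"claw": [0.6,0.6,0.6,0.6,0.6], "xyz": [[3.25,5.27,0],[3.25,5.27,0],[0,0,0],[0,0,3],[0,0,2.4]], "turn": [0,0,0,0,0]}}

```text
clock: 8.0
ee_pos: [0.6583, -0.0081, 0.2541]
orientation: [0.0, 0.711, 0.703, -0.0]
contact_force: [-0.5, 1.4, 0.3]
opening: 0.0513
grip_force: 0.0
```

Request:
{"method": "move_arm", "body": {"claw": [0.6,0.05,0.05,0.05,0.05], "xyz": [[0,0,0],[0,0,0],[0,0,0],[0,0,0],[0,0,0]], "turn": [0,0,0,0,0], "squeeze": 60}}

```text
clock: 8.62
ee_pos: [0.6575, -0.008, 0.2571]
orientation: [-0.0, 0.711, 0.703, -0.001]
contact_force: [-4.9, -1.0, 4.8]
opening: 0.0221
grip_force: 60.2
```

Request:
{"method": "move_arm", "body": {"claw": [0.05,0.05,0.05,0.05,0.05], "xyz": [[-1,0,0],[-2,0,0],[-2,0,0],[-2,0,0],[-2,0,0]], "turn": [0,0,0,0,0]}}

```text
clock: 9.25
ee_pos: [0.6567, -0.0952, 0.2571]
orientation: [-0.002, 0.711, 0.704, 0.001]
contact_force: [-4.8, 7.1, 5.0]
opening: 0.0226
grip_force: 60.2
```

```bash
python3 - <<'E'
from h import *
rel((.659,-.2,.257),-.5)
E
```

```text
t 9.2 tcp [ 0.6567 -0.0952  0.2571] head -0.55 F [-4.8  7.1  5. ] op 0.0226 grip 60.2
  shift cm [-10.48   0.33  -0.04] turn -0.05
```

Request:
{"method": "move_arm", "body": {"claw": [0.05,0.05,0.05,0.05,0.05], "xyz": [[-2,0,0],[-1,0,0],[-1,0,0],[-1,0,0],[0,0,0]], "turn": [0,0,0,0,0]}}

```text
clock: 9.88
ee_pos: [0.6562, -0.1482, 0.2571]
orientation: [0.0, 0.711, 0.703, -0.001]
contact_force: [-4.6, -0.4, 4.8]
opening: 0.0223
grip_force: 60.3
```

Request:
{"method": "move_arm", "body": {"claw": [0.05,0.05,0.05,0.05,0.05], "xyz": [[-0.5,0,0],[-0.5,0,0],[-0.5,0,0],[-0.5,0,0],[0,0,0]], "turn": [0,0,0,0,0]}}

```text
clock: 10.5
ee_pos: [0.656, -0.1667, 0.2571]
orientation: [-0.001, 0.711, 0.703, 0.0]
contact_force: [-4.6, 4.9, 4.2]
opening: 0.0225
grip_force: 60.3
```

```bash
python3 - <<'E'
from h import *
rel((.659,-.2,.257),-.5)
f=bot.get_image("top"); P=cloud(f);Z=P[:,:,2];F=f["frame"].astype(int)
save("topc3",f,(170,120,330,260),5)
for u in range(180,340,5):
    c=P[135:180,u]; i=np.nanargmax(c[:,2]); print(u,np.round(c[i],3),F[135+i,u])
E
```

```text
t 10.5 tcp [ 0.656  -0.1667  0.2571] head -0.61 F [-4.6  4.9  4.2] op 0.0225 grip 60.3
  shift cm [-3.32  0.33  0.01] turn -0.11
180 [0.658 0.291 0.237] [97 94 92]
185 [0.667 0.276 0.247] [62 60 57]
190 [0.655 0.264 0.247] [94 92 92]
195 [0.659 0.251 0.246] [88 86 87]
200 [0.663 0.24  0.24 ] [83 81 80]
205 [0.668 0.229 0.23 ] [126 100  60]
210 [0.646 0.218 0.222] [147 112  52]
215 [0.657 0.206 0.219] [165 159 158]
220 [0.664 0.192 0.218] [188 181 181]
225 [0.66  0.18  0.219] [189 182 181]
230 [0.662 0.167 0.216] [192 184 183]
235 [0.657 0.154 0.218] [180 172 171]
240 [0.66  0.141 0.216] [186 179 179]
245 [0.663 0.128 0.218] [185 177 176]
250 [0.659 0.115 0.219] [187 179 180]
255 [0.659 0.102 0.216] [186 179 178]
260 [0.663 0.089 0.216] [162 165 158]
265 [0.661 0.076 0.219] [175 173 170]
270 [0.661 0.063 0.216] [186 180 179]
275 [0.659 0.05  0.216] [186 179 178]
280 [0.66  0.037 0.218] [188 181 181]
285 [0.659 0.024 0.219] [187 179 179]
290 [0.624 0.013 0.1  ] [206 199 198]
295 [ 0.68  -0.007  0.099] [199 191 192]
300 [ 0.63  -0.016  0.101] [198 191 190]
305 [ 0.677 -0.036  0.098] [186 179 178]
310 [ 0.687 -0.051  0.1  ] [196 188 187]
315 [ 0.717 -0.069  0.098] [191 184 182]
320 [ 0.669 -0.067  0.226] [181 146  92]
325 [ 0.656 -0.078  0.229] [232 184  78]
330 [ 0.651 -0.09   0.231] [227 179  77]
335 [ 0.657 -0.104  0.226] [188 182 181]
```

View pics/topc3.png

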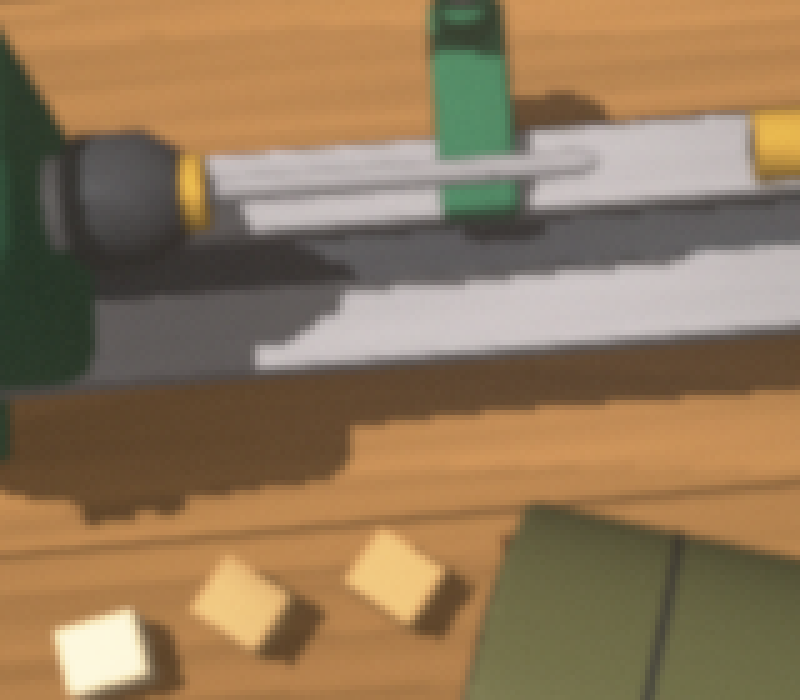

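The crop shows the mandrel's free end bare at about crop (598,160) and the nose at (755,140). The tailstock is still about 4 cm short of its rear stop.

Request:
{"method": "move_arm", "body": {"claw": [0.05,0.05,0.05,0.05,0.05], "xyz": [[-0.7,0.05,0],[-0.7,0,0],[-0.7,0,0],[-0.7,0,0],[0,0,0]], "turn": [0,0,0,0,0]}}

```text
clock: 11.18
ee_pos: [0.6558, -0.1953, 0.2571]
orientation: [-0.001, 0.711, 0.703, -0.0]
contact_force: [-5.8, 2.3, 4.4]
opening: 0.0226
grip_force: 60.3
```

Request:
{"method": "move_arm", "body": {"claw": [0.05,0.05,0.05,0.05,0.05], "xyz": [[-0.4,0,0],[-0.4,0,0],[-0.4,0,0],[0,0,0],[0,0,0]], "turn": [0,0,0,0,0]}}

```text
clock: 11.8
ee_pos: [0.6556, -0.2065, 0.2571]
orientation: [-0.001, 0.711, 0.703, -0.0]
contact_force: [-6.8, 4.6, 5.7]
opening: 0.0222
grip_force: 60.4
```

Request:
{"method": "move_arm", "body": {"claw": [0.05,0.05,0.05,0.05,0.05], "xyz": [[-0.3,0,0],[-0.3,0,0],[-0.3,0,0],[0,0,0],[0,0,0]], "turn": [0,0,0,0,0]}}

```text
clock: 12.42
ee_pos: [0.6556, -0.2067, 0.2571]
orientation: [-0.006, 0.71, 0.705, 0.005]
contact_force: [-6.1, 22.1, 7.8]
opening: 0.0223
grip_force: 60.7
```

Request:
{"method": "move_arm", "body": {"claw": [0.7,0.7,0.7,0.7,0.7], "xyz": [[0.3,0,0],[0,0,0],[0,0,-4],[0,0,-3],[5,-3,0]], "turn": [0,0,0,0,0]}}

```text
clock: 13.05
ee_pos: [0.6314, -0.1675, 0.3282]
orientation: [0.005, 0.713, 0.702, 0.002]
contact_force: [0.2, 1.3, 0.5]
opening: 0.0597
grip_force: 0.0
```

Request:
{"method": "move_arm", "body": {"claw": [0.8,0.8,0.8,0.8,0.8], "xyz": [[5,-4,0],[5,-4,2],[5,-4,4],[5,-2,4],[0,0,0]], "turn": [0,0,0,0,0]}}

```text
clock: 13.68
ee_pos: [0.4976, 0.0235, 0.2339]
orientation: [-0.002, 0.71, 0.704, -0.002]
contact_force: [-0.1, -0.7, 0.5]
opening: 0.0685
grip_force: 0.0
```

```bash
cat >> h.py <<'E'
def blanks(f,x0=.3,x1=.575,y0=-.15,y1=.45):
    P=cloud(f);Z=P[:,:,2];F=f["frame"].astype(int)
    m=(Z>.03)&(Z<.046)&(P[:,:,0]>x0)&(P[:,:,0]<x1)&(P[:,:,1]>y0)&(P[:,:,1]<y1)
    n,l,s,c=cv2.connectedComponentsWithStats(m.astype(np.uint8),connectivity=4)
    for i in range(1,n):
        if s[i,4]<100: continue
        k=l==i; p=P[k]; (cx,cy),(w,h),a=cv2.minAreaRect(p[:,:2].astype(np.float32))
        yaw=a if w<h else a-90
        if yaw<-50: yaw+=180
        print("blank px",c[i].round(),s[i,4],"xy",round(cx,4),round(cy,4),"wh",round(w,3),round(h,3),"yaw",round(yaw,1),"z",np.median(p[:,2]).round(3),F[k].mean(0).round())
E
python3 - <<'E'
from h import *
rel((.481,.0617,.002),1)
for n in("top","wrist"):
    f=bot.get_image(n); print(n); blanks(f)
    if n=="wrist":save("w2",f)
E
```

```text
t 13.7 tcp [0.4976 0.0235 0.2339] head -0.45 F [-0.1 -0.7  0.5] op 0.0685 grip 0.0
  shift cm [ 3.79 -1.54 23.2 ] turn -1.45
top
blank px [280. 232.] 132 xy 0.4813 0.0543 wh 0.039 0.03 yaw 91.6 z 0.037 [106.  68.  44.]
blank px [248. 235.] 205 xy 0.4818 0.1478 wh 0.045 0.038 yaw -38.4 z 0.037 [231. 186. 118.]
blank px [218. 240.] 208 xy 0.4747 0.2375 wh 0.046 0.037 yaw -38.4 z 0.037 [226. 182. 117.]
blank px [190. 250.] 221 xy 0.4538 0.3194 wh 0.039 0.046 yaw 10.7 z 0.037 [246. 235. 202.]
wrist
blank px [262.  61.] 1758 xy 0.4781 0.1472 wh 0.046 0.039 yaw -38.5 z 0.039 [248. 223. 144.]
blank px [264. 144.] 1391 xy 0.4775 0.0608 wh 0.038 0.045 yaw 1.7 z 0.039 [116.  67.  40.]
```

View pics/w2.png

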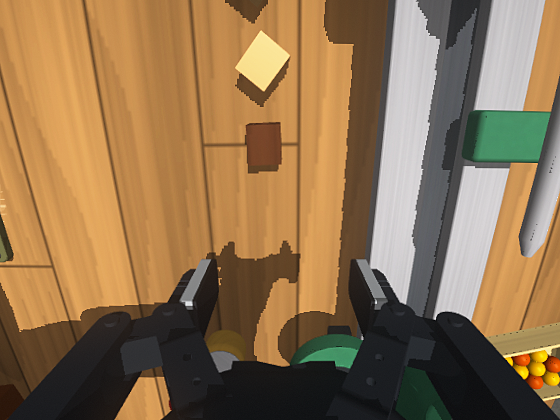

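The wrist view shows the dark blank at (264,146), nearly square to the gripper, with the pale one at (262,61) beyond it. The mandrel's free end is bare at (530,245).

Request:
{"method": "move_arm", "body": {"claw": [0.8,0.8,0.8,0.8,0.8], "xyz": [[3.74,-1.69,4],[0,0,6],[0,0,6],[0,0,4],[0,0,3.2]], "turn": [-2.1,0,0,0,0]}}

```text
clock: 14.4
ee_pos: [0.4883, 0.0576, 0.0034]
orientation: [0.001, 0.699, 0.716, 0.001]
contact_force: [0.8, 0.3, 0.4]
opening: 0.0684
grip_force: 0.0
```

Request:
{"method": "move_arm", "body": {"claw": [0.8,0.2,0.2,0.2,0.2], "xyz": [[0,0,0],[0,0,0],[0,0,0],[0,0,0],[0,0,0]], "turn": [0,0,0,0,0], "squeeze": 40}}

```text
clock: 15.02
ee_pos: [0.487, 0.0589, 0.006]
orientation: [0.002, 0.698, 0.716, 0.001]
contact_force: [0.5, -2.4, 7.3]
opening: 0.0376
grip_force: 41.0
```

```bash
python3 - <<'E'
from h import *
rel((.6572,-.035,.212),-.55)
E
```

```text
t 15.0 tcp [0.487  0.0589 0.006 ] head 1.51 F [ 0.5 -2.4  7.3] op 0.0376 grip 41.0
  shift cm [ -9.84  16.86 -20.52] turn 2.06
```

Request:
{"method": "move_arm", "body": {"claw": [0.2,0.2,0.2,0.2,0.2], "xyz": [[0,0,-3],[0,0,-5],[0,0,-5],[0,0,-5],[0,0,-1.1]], "turn": [0,0,0,0,2.1]}}

```text
clock: 15.65
ee_pos: [0.4874, 0.0593, 0.1996]
orientation: [0.003, 0.711, 0.703, 0.003]
contact_force: [0.8, 0.7, -0.6]
opening: 0.0375
grip_force: 40.5
```

Request:
{"method": "move_arm", "body": {"claw": [0.2,0.2,0.2,0.2,0.2], "xyz": [[-2.6,4.2,0],[-2.6,4.2,0],[-2.6,4.2,0],[-2.6,4.2,0],[0,0,0]], "turn": [0,0,0,0,0]}}

```text
clock: 16.27
ee_pos: [0.6543, -0.0489, 0.1934]
orientation: [0.0, 0.712, 0.702, -0.0]
contact_force: [-0.3, 1.0, -0.1]
opening: 0.0371
grip_force: 40.5
```

Request:
{"method": "move_arm", "body": {"claw": [0.2,0.2], "xyz": [[0,0,0],[0,0,0]], "turn": [0,0]}}

```text
clock: 16.52
ee_pos: [0.6503, -0.0458, 0.1948]
orientation: [-0.001, 0.711, 0.703, -0.001]
contact_force: [-0.2, 0.5, -0.7]
opening: 0.0375
grip_force: 40.5
```

```bash
python3 - <<'E'
from h import *
rel((.6573,-.035,.197),-.55)
f=bot.get_image("wrist"); save("w3",f)
f=bot.get_image("scene"); save("s3",f,(200,180,360,300),5)
E
```

```text
t 16.5 tcp [ 0.6503 -0.0458  0.1948] head -0.59 F [-0.2  0.5 -0.7] op 0.0375 grip 40.5
  shift cm [ 1.09  0.69 -0.22] turn -0.04
```

View pics/s3.png

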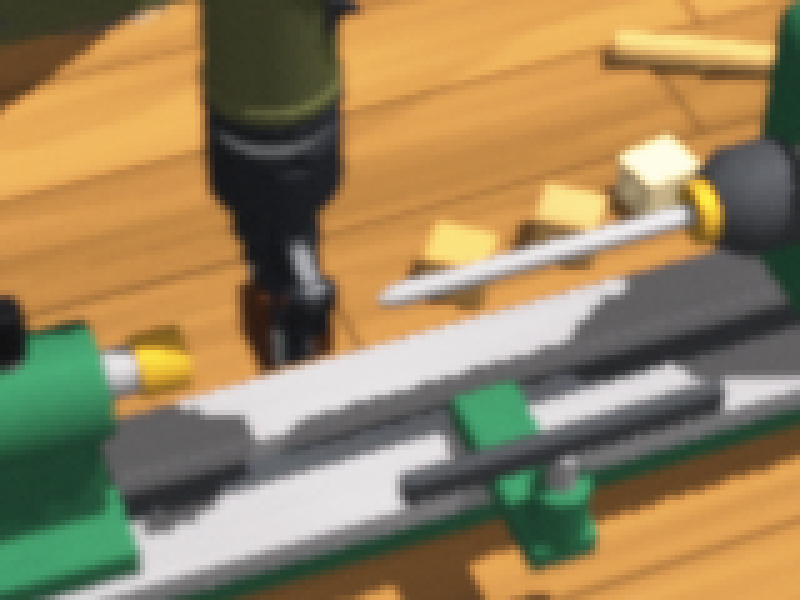

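The scene crop shows the dark blank between the fingertips at about crop (262,320), to the left of the mandrel tip at (385,298). I'll check its height in the grip from the cloud.

```bash
python3 - <<'E'
from h import *
f=bot.get_image("scene"); P=cloud(f);F=f["frame"].astype(int)
R,G,B=F[:,:,0],F[:,:,1],F[:,:,2]
near=(abs(P[:,:,0]-.65)<.06)&(abs(P[:,:,1]+.045)<.04)
br=near&(R>45)&(R>1.3*B)&(R-B>15)&(P[:,:,2]>.12)
p=P[br]; print(br.sum(),np.nanpercentile(p,[2,50,98],axis=0).round(4))
m=P[(abs(P[:,:,0]-.66)<.02)&(P[:,:,1]>.0)&(P[:,:,1]<.2)&(P[:,:,2]>.19)&(P[:,:,2]<.23)]
print("mandrel",len(m),m.min(0),m.max(0))
v,u=np.nonzero(br); print(u.min(),u.max(),v.min(),v.max())
E
```

```text
2636 [[ 0.6339 -0.0836  0.2102]
 [ 0.6807 -0.0534  0.5272]
 [ 0.6956 -0.0078  0.6078]]
mandrel 269 [0.65030401 0.01177209 0.20388936] [0.66811938 0.19986058 0.22168827]
228 275 111 254
```

```bash
python3 - <<'E'
from h import *
f=bot.get_image("scene"); P=cloud(f);F=f["frame"].astype(int)
R,G,B=F[:,:,0],F[:,:,1],F[:,:,2]
near=(abs(P[:,:,0]-.65)<.06)&(abs(P[:,:,1]+.045)<.04)&(P[:,:,2]>.15)&(P[:,:,2]<.26)
v,u=np.nonzero(near)
for a,b in sorted(zip(v,u)):
    if F[a,b].max()>45 and F[a,b,0]>1.25*F[a,b,2]: print(b,a,P[a,b].round(3),F[a,b],end="; ")
E
```

```text
246 223 [ 0.607 -0.058  0.259] [103  72  42]; 246 224 [ 0.606 -0.058  0.254] [115  80  45]; 246 225 [ 0.608 -0.059  0.251] [112  78  46]; 246 226 [ 0.605 -0.058  0.245] [130  91  51]; 248 230 [ 0.621 -0.058  0.243] [115  81  45]; 249 230 [ 0.633 -0.058  0.254] [50 39 32]; 248 231 [ 0.625 -0.059  0.243] [116  80  46]; 249 231 [ 0.633 -0.058  0.25 ] [56 41 32]; 249 232 [ 0.63  -0.058  0.243] [91 67 45]; 249 233 [ 0.627 -0.057  0.236] [137 100  69]; 250 233 [ 0.63  -0.055  0.237] [74 63 55]; 249 234 [ 0.63  -0.058  0.235] [154 111  71]; 250 234 [ 0.632 -0.056  0.236] [87 70 56]; 249 235 [ 0.627 -0.057  0.228] [151 108  66]; 250 235 [ 0.629 -0.055  0.229] [85 65 48]; 249 236 [ 0.627 -0.057  0.223] [130  88  52]; 250 236 [ 0.631 -0.056  0.227] [75 53 36]; 247 237 [ 0.633 -0.066  0.228] [172 117  60]; 248 237 [ 0.633 -0.062  0.227] [122  80  43]; 249 237 [ 0.635 -0.06   0.228] [80 51 30]; 251 237 [ 0.636 -0.054  0.226] [46 30 22]; 247 238 [ 0.633 -0.066  0.224] [165 112  59]; 248 238 [ 0.634 -0.063  0.224] [103  67  36]; 249 238 [ 0.639 -0.062  0.229] [61 36 22]; 250 238 [ 0.64  -0.059  0.
[... 4170 characters left out ...]
6 -0.066  0.197] [127  84  44]; 252 252 [ 0.668 -0.063  0.199] [75 46 27]; 253 252 [ 0.669 -0.061  0.198] [55 35 25]; 254 252 [ 0.667 -0.057  0.195] [63 51 45]; 257 252 [ 0.683 -0.053  0.21 ] [76 67 60]; 258 252 [ 0.681 -0.049  0.207] [77 64 54]; 259 252 [ 0.684 -0.048  0.209] [102  86  73]; 260 252 [ 0.675 -0.041  0.197] [135 115  99]; 251 253 [ 0.664 -0.065  0.19 ] [166 112  58]; 252 253 [ 0.673 -0.065  0.2  ] [108  69  38]; 253 253 [ 0.669 -0.061  0.194] [84 55 36]; 254 253 [ 0.671 -0.058  0.195] [94 67 48]; 255 253 [ 0.675 -0.057  0.199] [114  93  78]; 256 253 [ 0.678 -0.054  0.201] [138 119 103]; 252 254 [ 0.668 -0.064  0.19 ] [151 110  77]; 253 254 [ 0.667 -0.06   0.188] [153 121  98];
```

The blank's centre is at z≈.2095 for TCP z .1948, with its faces where expected. I'll align it and start it onto the tip.

Request:
{"method": "move_arm", "body": {"claw": [0.2,0.2,0.2,0.2,0.2], "xyz": [[0,0.7,-0.07],[1.5,0,0],[0,0,0],[0,0,0],[0,0,0]], "turn": [0,0,0,0,0]}}

```text
clock: 17.35
ee_pos: [0.659, -0.0319, 0.1959]
orientation: [-0.0, 0.711, 0.703, -0.0]
contact_force: [0.8, 0.2, -0.7]
opening: 0.0378
grip_force: 40.6
```

Request:
{"method": "move_arm", "body": {"claw": [0.2,0.2,0.2,0.2,0.2], "xyz": [[1,0,0],[1,0,0],[1,0,0],[1,0,0],[0,0,0]], "turn": [0,0,0,0,0]}}

```text
clock: 17.98
ee_pos: [0.6595, 0.0093, 0.196]
orientation: [-0.0, 0.71, 0.704, 0.0]
contact_force: [0.4, 0.5, -0.8]
opening: 0.0375
grip_force: 40.6
```

```bash
python3 - <<'E'
from h import *
rel((.6596,.19,.1955),-.55)
E
```

```text
t 18.0 tcp [0.6595 0.0093 0.196 ] head -0.54 F [ 0.4  0.5 -0.8] op 0.0375 grip 40.6
  shift cm [18.07 -0.16  0.05] turn 0.01
```

Request:
{"method": "move_arm", "body": {"claw": [0.2,0.2,0.2,0.2,0.2], "xyz": [[1,-0.05,0],[2,-0.05,0],[3,0,0],[3,0,0],[0,0,0]], "turn": [0,0,0,0,0]}}

```text
clock: 18.6
ee_pos: [0.6592, 0.1014, 0.196]
orientation: [-0.0, 0.71, 0.704, 0.0]
contact_force: [0.2, 0.6, -0.9]
opening: 0.0375
grip_force: 40.6
```

Request:
{"method": "move_arm", "body": {"claw": [0.2,0.2,0.2,0.2,0.2], "xyz": [[2,0,0],[2,0,0],[2,0,0],[2,0,0],[0,0,0]], "turn": [0,0,0,0,0]}}

```text
clock: 19.23
ee_pos: [0.6603, 0.1802, 0.1959]
orientation: [-0.0, 0.71, 0.704, 0.0]
contact_force: [0.3, -0.9, -0.9]
opening: 0.0377
grip_force: 40.6
```

```bash
python3 - <<'E'
from h import *
rel((.6596,.19,.1955),-.55)
E
```

```text
t 19.2 tcp [0.6603 0.1802 0.1959] head -0.48 F [ 0.3 -0.9 -0.9] op 0.0377 grip 40.6
  shift cm [ 0.98 -0.07  0.04] turn 0.07
```

Request:
{"method": "move_arm", "body": {"claw": [0.65,0.65,0.65,0.65,0.65], "xyz": [[0,0,0],[0,0,0],[0,0,-3],[0,0,-5],[0,0,-3]], "turn": [0,0,0,0,0]}}

```text
clock: 19.85
ee_pos: [0.6613, 0.1774, 0.309]
orientation: [0.001, 0.711, 0.703, 0.001]
contact_force: [-0.2, 0.3, 0.1]
opening: 0.0559
grip_force: 0.0
```

Request:
{"method": "move_arm", "body": {"claw": [0.8,0.8,0.8,0.8,0.8], "xyz": [[-0.7,-4.5,0],[-0.8,-4.5,0],[-0.8,-4.5,2],[-0.8,-4.5,4],[0,0,4]], "turn": [0,0,0,0,10]}}

```text
clock: 20.48
ee_pos: [0.4759, 0.1477, 0.2058]
orientation: [-0.0, 0.771, 0.637, -0.0]
contact_force: [0.4, -0.0, -0.5]
opening: 0.0684
grip_force: 0.0
```

Request:
{"method": "move_arm", "body": {"claw": [0.8,0.8,0.8,0.8,0.8], "xyz": [[0,0,4],[0,0,3],[0,0,0],[0,0,0],[0,0,0]], "turn": [10,10,7.9,0,0]}}

```text
clock: 21.1
ee_pos: [0.4806, 0.1489, 0.1366]
orientation: [0.0, 0.9, 0.435, 0.001]
contact_force: [0.2, 0.4, 0.6]
opening: 0.0686
grip_force: 0.0
```

```bash
python3 - <<'E'
from h import *
rel((.4798,.1473,.006),-38.4)
f=bot.get_image("wrist"); blanks(f,x1=.56)
f=bot.get_image("top"); blanks(f)
f=bot.get_image("scene"); save("s4",f,(200,150,360,270),5)
E
```

```text
t 21.1 tcp [0.4806 0.1489 0.1366] head -38.42 F [0.2 0.4 0.6] op 0.0686 grip 0.0
  shift cm [-0.18  0.02 13.06] turn -0.02
blank px [112.  61.] 3572 xy 0.4497 0.3189 wh 0.039 0.047 yaw 11.0 z 0.038 [241. 236. 209.]
blank px [205. 129.] 2941 xy 0.4708 0.237 wh 0.045 0.039 yaw -38.1 z 0.039 [238. 206. 131.]
blank px [283. 207.] 2320 xy 0.4782 0.1469 wh 0.045 0.038 yaw -38.8 z 0.039 [239. 199. 117.]
blank px [250. 236.] 146 xy 0.4788 0.1442 wh 0.036 0.037 yaw 51.1 z 0.037 [222. 178. 113.]
blank px [190. 250.] 216 xy 0.4541 0.3191 wh 0.039 0.046 yaw 9.9 z 0.037 [247. 236. 202.]
```

View pics/s4.png

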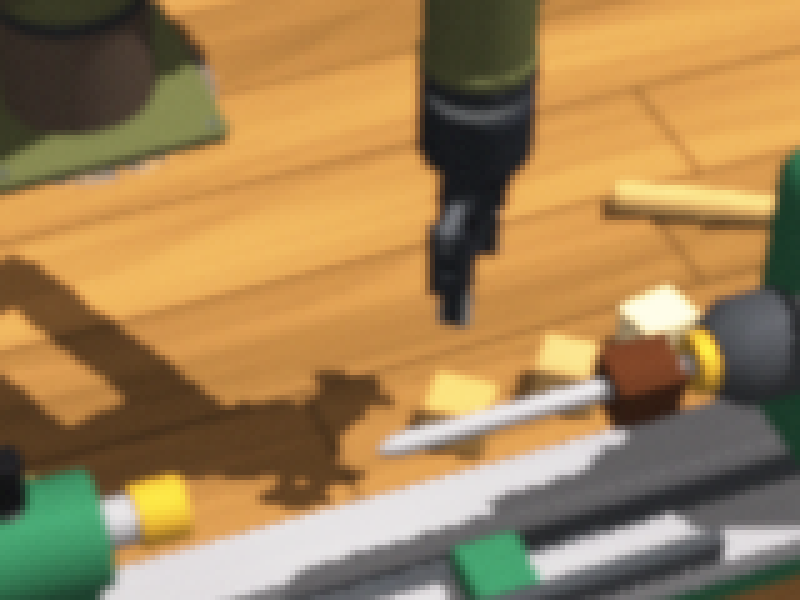

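The scene crop shows the dark blank on the mandrel next to the flange at (645,375), with three blanks left on the bench. The gripper is above the pale one.

Request:
{"method": "move_arm", "body": {"claw": [0.8,0.8,0.8,0.8,0.8], "xyz": [[-0.15,0,5],[0,0,5],[0,0,3.1],[0,0,0],[0,0,0]], "turn": [0,0,0,0,0]}}

```text
clock: 21.88
ee_pos: [0.4801, 0.1482, 0.006]
orientation: [0.0, 0.901, 0.434, 0.001]
contact_force: [0.0, -0.1, -0.1]
opening: 0.0684
grip_force: 0.0
```

Request:
{"method": "move_arm", "body": {"claw": [0.2,0.2,0.2,0.2,0.2], "xyz": [[0,0,0],[0,0,0],[0,0,0],[0,0,0],[0,0,0]], "turn": [0,0,0,0,0]}}

```text
clock: 22.5
ee_pos: [0.4804, 0.1483, 0.0065]
orientation: [0.0, 0.901, 0.434, 0.002]
contact_force: [0.4, -0.4, 7.4]
opening: 0.037
grip_force: 40.9
```

Request:
{"method": "move_arm", "body": {"claw": [0.2,0.2,0.2,0.2,0.2], "xyz": [[0,0,-3],[0,0,-4],[0,0,-4],[0,0,-4],[0,0,-4]], "turn": [0,-10,-10,-10,-7.9]}}

```text
clock: 23.12
ee_pos: [0.4787, 0.1479, 0.1969]
orientation: [0.0, 0.709, 0.705, 0.0]
contact_force: [-0.0, 0.7, -1.2]
opening: 0.0372
grip_force: 40.4
```

```bash
python3 - <<'E'
from h import *
rel((.6585,-.04,.196),-.55)
E
```

```text
t 23.1 tcp [0.4787 0.1479 0.1969] head -0.34 F [-0.   0.7 -1.2] op 0.0372 grip 40.4
  shift cm [-18.68  18.09   0.1 ] turn 0.21
```

Request:
{"method": "move_arm", "body": {"claw": [0.2,0.2,0.2,0.2,0.2], "xyz": [[-5,2,0],[-5,2.5,0],[-5,4,0],[-3.7,5,0],[0,4.6,0]], "turn": [0.2,0,0,0,0]}}

```text
clock: 23.75
ee_pos: [0.6579, -0.044, 0.1956]
orientation: [0.001, 0.714, 0.701, -0.0]
contact_force: [0.3, 0.1, 0.2]
opening: 0.0375
grip_force: 40.4
```

Request:
{"method": "move_arm", "body": {"claw": [0.2,0.2,0.2], "xyz": [[0,0,0],[0,0,0],[0,0,0]], "turn": [0,0,0]}}

```text
clock: 24.12
ee_pos: [0.6551, -0.0398, 0.1951]
orientation: [-0.0, 0.712, 0.702, -0.0]
contact_force: [0.2, 0.3, -1.0]
opening: 0.0375
grip_force: 40.5
```

```bash
cat >> h.py <<'E'
def held():
    "blank in the grip: extent of cloud in scene camera near tcp"
    p0,R,s=pose(); f=bot.get_image("scene"); P=cloud(f); d=P-p0
    m=(abs(d[:,:,0])<.03)&(d[:,:,1]>-.03)&(d[:,:,1]<.03)&(d[:,:,2]>-.03)&(d[:,:,2]<.04)
    C=f["frame"].astype(int); m&=(C[:,:,0]>1.25*C[:,:,2])&(C[:,:,0]>45)
    print("held",m.sum(),np.percentile(P[m],[3,50,97],axis=0).round(4).tolist())
E
python3 - <<'E'
from h import *
rel((.6585,-.04,.196),-.55); held()
E
```

```text
t 24.1 tcp [ 0.6551 -0.0398  0.1951] head -0.78 F [ 0.2  0.3 -1. ] op 0.0375 grip 40.5
  shift cm [-0.02  0.34 -0.09] turn -0.23
held 147 [[0.6357, -0.0644, 0.1917], [0.6646, -0.0578, 0.2221], [0.6805, -0.024, 0.2308]]
```

Request:
{"method": "move_arm", "body": {"claw": [0.2,0.2,0.2,0.2,0.2], "xyz": [[0,0.34,-0.05],[0,0,0],[1.5,0,0],[1.5,0,0],[1,0,0]], "turn": [-0.2,0,0,0,0]}}

```text
clock: 24.8
ee_pos: [0.6603, 0.0013, 0.1955]
orientation: [-0.0, 0.711, 0.704, 0.0]
contact_force: [0.4, -0.2, 0.2]
opening: 0.0372
grip_force: 40.5
```

Request:
{"method": "move_arm", "body": {"claw": [0.2,0.2,0.2,0.2,0.2], "xyz": [[1,0,0],[2,0,0],[2,0,0],[2,0,0],[0,0,0]], "turn": [0,0,0,0,0]}}

```text
clock: 25.42
ee_pos: [0.6602, 0.0726, 0.1957]
orientation: [-0.002, 0.71, 0.704, 0.0]
contact_force: [-4.3, 3.8, 3.1]
opening: 0.0377
grip_force: 41.0
```

Request:
{"method": "move_arm", "body": {"claw": [0.2,0.2,0.2,0.2,0.2], "xyz": [[2,0,0],[2,0,0],[1.5,0,0],[0,0,0],[0,0,0]], "turn": [0,0,0,0,0]}}

```text
clock: 26.05
ee_pos: [0.6606, 0.1258, 0.1957]
orientation: [-0.001, 0.711, 0.703, 0.0]
contact_force: [-5.6, 2.6, 3.3]
opening: 0.0375
grip_force: 41.1
```

Request:
{"method": "move_arm", "body": {"claw": [0.65,0.65,0.65,0.65,0.65], "xyz": [[0,0,0],[0,0,0],[0,0,-3],[0,0,-5],[0,0,-3]], "turn": [0,0,0,0,0]}}

```text
clock: 26.68
ee_pos: [0.6633, 0.1245, 0.3082]
orientation: [0.001, 0.711, 0.703, 0.002]
contact_force: [0.9, -0.1, 0.3]
opening: 0.0555
grip_force: 0.0
```

Request:
{"method": "move_arm", "body": {"claw": [0.8,0.8,0.8,0.8,0.8], "xyz": [[2.7,-4.7,0],[2.8,-4.7,0],[2.8,-4.7,2],[2.8,-4.7,4],[0,0,4]], "turn": [0,0,0,0,10]}}

```text
clock: 27.3
ee_pos: [0.4761, 0.237, 0.2087]
orientation: [-0.0, 0.77, 0.638, 0.001]
contact_force: [0.2, -0.9, 0.2]
opening: 0.068
grip_force: 0.0
```

Request:
{"method": "move_arm", "body": {"claw": [0.8,0.8,0.8,0.8,0.8], "xyz": [[0,0,4],[0,0,3],[0,0,0],[0,0,0],[0,0,0]], "turn": [10,10,7.9,0,0]}}

```text
clock: 27.92
ee_pos: [0.4795, 0.2356, 0.1391]
orientation: [0.0, 0.9, 0.435, 0.001]
contact_force: [0.1, 0.7, -0.0]
opening: 0.0686
grip_force: 0.0
```

```bash
python3 - <<'E'
from h import *
rel((.4735,.2373,.006),-38.4)
f=bot.get_image("wrist"); blanks(f,x1=.56)
f=bot.get_image("top"); blanks(f)
f=bot.get_image("scene"); save("s5",f,(200,150,360,270),5)
E
```

```text
t 27.9 tcp [0.4795 0.2356 0.1391] head -38.4 F [ 0.1  0.7 -0. ] op 0.0686 grip 0.0
  shift cm [-0.25 -0.58 13.31] turn -0.0
blank px [192. 149.] 2752 xy 0.4497 0.3188 wh 0.039 0.046 yaw 11.0 z 0.039 [249. 245. 220.]
blank px [275. 208.] 2286 xy 0.4708 0.2366 wh 0.046 0.038 yaw -37.9 z 0.039 [242. 211. 135.]
blank px [216. 240.] 166 xy 0.4746 0.2372 wh 0.046 0.037 yaw -38.8 z 0.037 [223. 179. 116.]
blank px [188. 252.] 140 xy 0.4539 0.3197 wh 0.039 0.045 yaw 12.0 z 0.037 [244. 233. 198.]
```

View pics/s5.png

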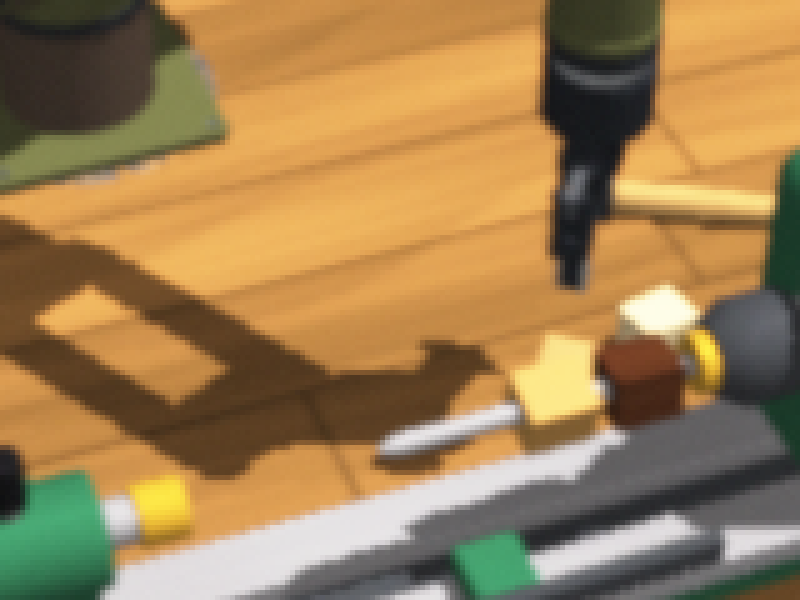

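The scene crop shows the pale blank threaded at (560,400) behind the dark one at (645,380). The tan and cream blanks are where they were before.

Request:
{"method": "move_arm", "body": {"claw": [0.8,0.8,0.8,0.8,0.8], "xyz": [[-0.25,-0.6,5],[0,0,5],[0,0,3.3],[0,0,0],[0,0,0]], "turn": [0,0,0,0,0]}}

```text
clock: 28.7
ee_pos: [0.4735, 0.2376, 0.0067]
orientation: [0.0, 0.901, 0.434, 0.001]
contact_force: [0.3, 0.3, 0.9]
opening: 0.0683
grip_force: 0.0
```

Request:
{"method": "move_arm", "body": {"claw": [0.2,0.2,0.2,0.2,0.2], "xyz": [[0,0,0],[0,0,0],[0,0,0],[0,0,0],[0,0,0]], "turn": [0,0,0,0,0]}}

```text
clock: 29.32
ee_pos: [0.4737, 0.2377, 0.0073]
orientation: [0.0, 0.901, 0.434, 0.002]
contact_force: [-0.2, -0.8, 7.0]
opening: 0.0375
grip_force: 41.2
```

Request:
{"method": "move_arm", "body": {"claw": [0.2,0.2,0.2,0.2,0.2], "xyz": [[0,0,-3],[0,0,-4],[0,0,-4],[0,0,-4],[0,0,-4]], "turn": [0,-10,-10,-10,-7.8]}}

```text
clock: 29.95
ee_pos: [0.4721, 0.237, 0.1975]
orientation: [0.0, 0.71, 0.704, 0.0]
contact_force: [0.5, 0.2, -1.3]
opening: 0.0378
grip_force: 40.3
```

Request:
{"method": "move_arm", "body": {"claw": [0.2,0.2,0.2,0.2,0.2], "xyz": [[-5,1,0],[-5,1,0],[-5,2,0],[-5,3,0],[-5,3,0]], "turn": [0,0,0,0,0]}}

```text
clock: 30.58
ee_pos: [0.5697, -0.0157, 0.1964]
orientation: [0.0, 0.712, 0.703, 0.0]
contact_force: [0.8, 0.4, -0.5]
opening: 0.0372
grip_force: 40.3
```

Request:
{"method": "move_arm", "body": {"claw": [0.2,0.2,0.2,0.2,0.2], "xyz": [[-2.9,4,0],[0,4,0],[0,0,0],[0,0,0],[0,0,0]], "turn": [0,0,0,0,0]}}

```text
clock: 31.2
ee_pos: [0.6474, -0.0435, 0.1957]
orientation: [-0.0, 0.711, 0.703, -0.0]
contact_force: [-0.1, 0.4, 0.2]
opening: 0.0374
grip_force: 40.4
```

```bash
python3 - <<'E'
from h import *
rel((.6585,-.04,.196),-.55); held()
E
```

```text
t 31.2 tcp [ 0.6474 -0.0435  0.1957] head -0.69 F [-0.1  0.4  0.2] op 0.0374 grip 40.4
  shift cm [ 0.37  1.1  -0.03] turn -0.14
held 153 [[0.6281, -0.0685, 0.1893], [0.6587, -0.0607, 0.2173], [0.673, -0.0273, 0.2307]]
```

Request:
{"method": "move_arm", "body": {"claw": [0.2,0.2,0.2,0.2,0.2], "xyz": [[0.4,0.95,0],[0,0,0],[1.5,0,0],[1.5,0,0],[1,0,0]], "turn": [-0.15,0,0,0,0]}}

```text
clock: 31.88
ee_pos: [0.6586, 0.0015, 0.1956]
orientation: [-0.0, 0.71, 0.704, 0.0]
contact_force: [0.2, -0.1, 0.4]
opening: 0.0374
grip_force: 40.4
```

Request:
{"method": "move_arm", "body": {"claw": [0.2,0.2,0.2,0.2,0.2], "xyz": [[1,0,0],[2,0,0],[2,0,0],[2,0,0],[0,0,0]], "turn": [0,0,0,0,0]}}

```text
clock: 32.5
ee_pos: [0.6593, 0.0734, 0.1959]
orientation: [-0.001, 0.71, 0.704, 0.001]
contact_force: [-3.8, 3.4, 5.1]
opening: 0.0371
grip_force: 40.9
```

```bash
python3 - <<'E'
from h import *
rel((.6585,.078,.196),-.55)
E
```

```text
t 32.5 tcp [0.6593 0.0734 0.1959] head -0.43 F [-3.8  3.4  5.1] op 0.0371 grip 40.9
  shift cm [ 0.46 -0.08 -0.01] turn 0.12
```

Request:
{"method": "move_arm", "body": {"claw": [0.2,0.2,0.2,0.2,0.2], "xyz": [[0.6,-0.05,-0.1],[0.6,0,0],[0.6,0,0],[0.6,0,0],[0,0,0]], "turn": [0,0,0,0,0]}}

```text
clock: 33.12
ee_pos: [0.6593, 0.0943, 0.1964]
orientation: [-0.0, 0.71, 0.704, -0.0]
contact_force: [-0.5, -0.9, -0.9]
opening: 0.0377
grip_force: 40.4
```

Request:
{"method": "move_arm", "body": {"claw": [0.65,0.65,0.65,0.65,0.65], "xyz": [[0,0,0],[0,0,0],[0,0,-3],[0,0,-5],[0,0,-3]], "turn": [0,0,0,0,0]}}

```text
clock: 33.75
ee_pos: [0.6601, 0.0937, 0.3095]
orientation: [0.001, 0.711, 0.703, 0.001]
contact_force: [0.2, -0.7, -0.5]
opening: 0.0559
grip_force: 0.0
```

Request:
{"method": "move_arm", "body": {"claw": [0.8,0.8,0.8,0.8,0.8], "xyz": [[4.5,-4.1,0],[4.5,-4.1,0],[4.4,-4.1,0],[4.4,-4.1,2],[4.4,-4.1,4]], "turn": [0,0,0,0,0]}}

```text
clock: 34.38
ee_pos: [0.4622, 0.3132, 0.2536]
orientation: [0.001, 0.711, 0.704, 0.003]
contact_force: [0.8, 0.6, -0.4]
opening: 0.0683
grip_force: 0.0
```

Request:
{"method": "move_arm", "body": {"claw": [0.8,0.8,0.8,0.8,0.8], "xyz": [[0,0,4],[0,0,4],[0,0,2],[0,0,0],[0,0,0]], "turn": [-10,-1.4,0,0,0]}}

```text
clock: 35.0
ee_pos: [0.4634, 0.3116, 0.1533]
orientation: [0.0, 0.637, 0.771, 0.001]
contact_force: [-0.5, 0.0, 0.4]
opening: 0.0684
grip_force: 0.0
```

```bash
python3 - <<'E'
from h import *
rel((.4518,.319,.006),10.8)
f=bot.get_image("wrist"); blanks(f,x1=.56)
f=bot.get_image("top"); blanks(f)
f=bot.get_image("scene"); save("s6",f,(200,150,360,270),5)
E
```

```text
t 35.0 tcp [0.4634 0.3116 0.1533] head 10.81 F [-0.5  0.   0.4] op 0.0684 grip 0.0
  shift cm [ 0.93 -1.02 14.73] turn 0.01
blank px [271. 189.] 2131 xy 0.4499 0.3187 wh 0.038 0.045 yaw 11.1 z 0.039 [253. 250. 227.]
```

View pics/s6.png

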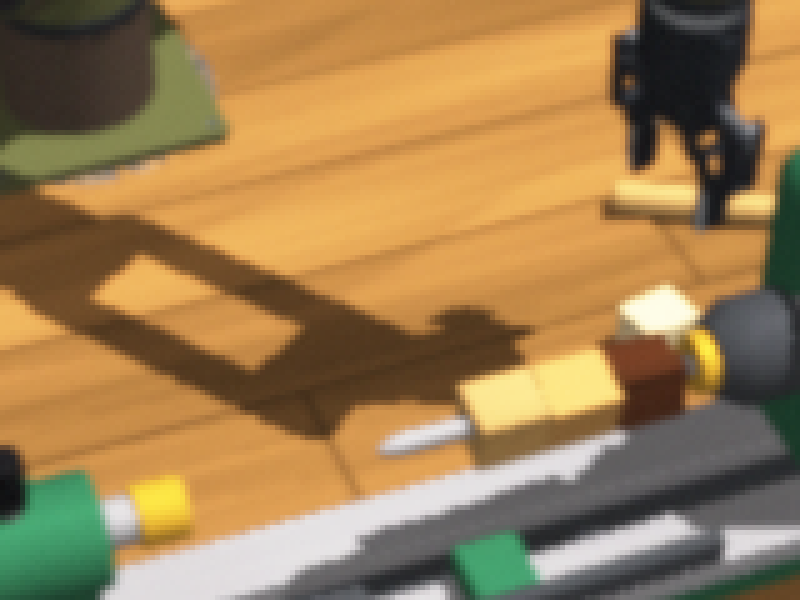

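The scene crop shows tan, pale and dark threaded close together at (505,415), (580,385) and (645,375). The cream blank is still on the bench at (658,315), with the gripper above it.

Request:
{"method": "move_arm", "body": {"claw": [0.8,0.8,0.8,0.8,0.8], "xyz": [[0.95,-1.05,5],[0,0,5],[0,0,4.7],[0,0,0],[0,0,0]], "turn": [0,0,0,0,0]}}

```text
clock: 35.78
ee_pos: [0.4517, 0.3194, 0.0068]
orientation: [0.0, 0.637, 0.771, 0.001]
contact_force: [-0.1, 0.0, 0.4]
opening: 0.0684
grip_force: 0.0
```

Request:
{"method": "move_arm", "body": {"claw": [0.2,0.2,0.2,0.2,0.2], "xyz": [[0,0,0],[0,0,0],[0,0,0],[0,0,0],[0,0,0]], "turn": [0,0,0,0,0]}}

```text
clock: 36.4
ee_pos: [0.4519, 0.3195, 0.0075]
orientation: [0.001, 0.637, 0.771, 0.002]
contact_force: [-0.4, -0.9, 7.1]
opening: 0.0375
grip_force: 40.9
```

Request:
{"method": "move_arm", "body": {"claw": [0.2,0.2,0.2,0.2,0.2], "xyz": [[0,0,-3],[0,0,-4],[0,0,-4],[0,0,-4],[0,0,-4]], "turn": [0,5,6.3,0,0]}}

```text
clock: 37.02
ee_pos: [0.4502, 0.3185, 0.1975]
orientation: [0.0, 0.71, 0.704, 0.001]
contact_force: [0.3, -0.6, -0.7]
opening: 0.0372
grip_force: 40.3
```

Request:
{"method": "move_arm", "body": {"claw": [0.2,0.2,0.2,0.2,0.2], "xyz": [[-5,1,0],[-5,1,0],[-5,1,0],[-5,2,0],[-5,2,0]], "turn": [0,0,0,0,0]}}

```text
clock: 37.65
ee_pos: [0.5186, 0.0665, 0.1963]
orientation: [0.001, 0.71, 0.704, 0.001]
contact_force: [-0.7, 0.4, -0.6]
opening: 0.0374
grip_force: 40.3
```

Request:
{"method": "move_arm", "body": {"claw": [0.2,0.2,0.2,0.2,0.2], "xyz": [[-5,3,0],[-4,3,0],[-2.5,3,0],[0,3,0],[0,0,0]], "turn": [0,0,0,0,0]}}

```text
clock: 38.28
ee_pos: [0.6394, -0.0487, 0.1957]
orientation: [0.001, 0.71, 0.704, 0.001]
contact_force: [0.3, 0.3, -0.2]
opening: 0.0375
grip_force: 40.4
```

Request:
{"method": "move_arm", "body": {"claw": [0.2,0.2], "xyz": [[0,0,0],[0,0,0]], "turn": [0,0]}}

```text
clock: 38.52
ee_pos: [0.6361, -0.0474, 0.1955]
orientation: [-0.0, 0.71, 0.704, -0.0]
contact_force: [-0.0, -0.5, -0.8]
opening: 0.0376
grip_force: 40.4
```

```bash
python3 - <<'E'
from h import *
rel((.658,-.04,.196),-.55); held()
E
```

```text
t 38.5 tcp [ 0.6361 -0.0474  0.1955] head -0.44 F [-0.  -0.5 -0.8] op 0.0376 grip 40.4
  shift cm [ 0.76  2.18 -0.05] turn 0.11
held 152 [[0.6162, -0.0714, 0.1875], [0.6487, -0.0637, 0.2173], [0.6625, -0.0291, 0.2308]]
```

Request:
{"method": "move_arm", "body": {"claw": [0.2,0.2,0.2,0.2,0.2], "xyz": [[0.75,2.1,-0.1],[0,0,0],[1.5,0,0],[1.5,0,0],[1,0,0]], "turn": [0.1,0,0,0,0]}}

```text
clock: 39.2
ee_pos: [0.6582, 0.0009, 0.1963]
orientation: [-0.0, 0.71, 0.704, -0.0]
contact_force: [-0.1, 0.3, -0.3]
opening: 0.0375
grip_force: 40.4
```

Request:
{"method": "move_arm", "body": {"claw": [0.2,0.2,0.2,0.2,0.2], "xyz": [[1,0,0],[1.5,0,0],[1.5,0,0],[1,0,0],[0,0,0]], "turn": [0,0,0,0,0]}}

```text
clock: 39.83
ee_pos: [0.6593, 0.0505, 0.1963]
orientation: [-0.0, 0.71, 0.704, 0.0]
contact_force: [-0.1, 0.2, 0.8]
opening: 0.0376
grip_force: 40.4
```

```bash
python3 - <<'E'
from h import *
rel((.658,.055,.196),-.55)
E
```

```text
t 39.8 tcp [0.6593 0.0505 0.1963] head -0.5 F [-0.1  0.2  0.8] op 0.0376 grip 40.4
  shift cm [ 0.45 -0.14  0.03] turn 0.05
```

Request:
{"method": "move_arm", "body": {"claw": [0.2,0.2,0.65,0.65,0.65], "xyz": [[0.6,0,0],[0,0,0],[0,0,0],[0,0,0],[0,0,-3]], "turn": [0,0,0,0,0]}}

```text
clock: 40.45
ee_pos: [0.6575, 0.0551, 0.2237]
orientation: [-0.002, 0.711, 0.703, -0.002]
contact_force: [-0.8, 0.7, -0.2]
opening: 0.0557
grip_force: 0.0
```

Request:
{"method": "move_arm", "body": {"claw": [0.65,0.65,0.65,0.65,0.65], "xyz": [[0,0,-5],[0,0,-4.5],[-5,0,0],[-5,0,0],[-5,0,0]], "turn": [0,0,0,0,0]}}

```text
clock: 41.08
ee_pos: [0.6579, -0.0959, 0.3216]
orientation: [0.0, 0.71, 0.704, 0.0]
contact_force: [0.6, 0.0, -0.9]
opening: 0.0554
grip_force: 0.0
```

Request:
{"method": "move_arm", "body": {"claw": [0.65,0.65,0.65,0.65,0.65], "xyz": [[-5,0,0],[-4,0,0],[-2,0,0],[0,0,0],[0,0,0]], "turn": [0,0,0,0,0]}}

```text
clock: 41.7
ee_pos: [0.657, -0.2031, 0.3213]
orientation: [-0.0, 0.71, 0.704, 0.0]
contact_force: [-1.0, -0.2, 0.4]
opening: 0.0556
grip_force: 0.0
```

```bash
python3 - <<'E'
from h import *
rel((.6557,-.2067,.257),-.55)
f=bot.get_image("scene"); save("s7",f,(180,150,340,270),5)
f=bot.get_image("top"); P=cloud(f)
m=(abs(P[:,:,2]-.286)<.004)&(abs(P[:,:,0]-.656)<.03)&(abs(P[:,:,1]+.207)<.04); print(m.sum(),np.median(P[m],0) if m.any() else "")
E
```

```text
t 41.7 tcp [ 0.657  -0.2031  0.3213] head -0.51 F [-1.  -0.2  0.4] op 0.0556 grip 0.0
  shift cm [-0.37 -0.12  6.43] turn 0.04
0
```

View pics/s7.png

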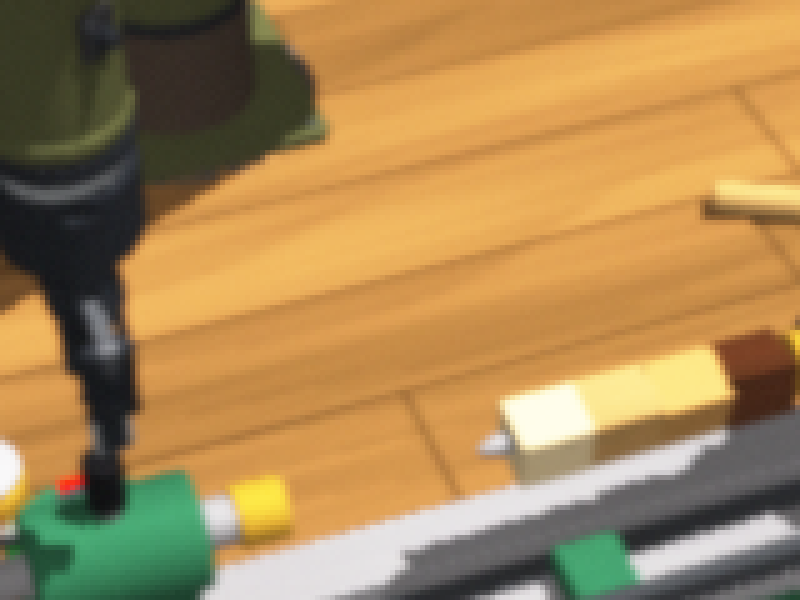

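The scene crop shows all four blanks in a row on the mandrel: cream (550,430), tan and pale (655,400), dark (755,370). The tailstock is at its rear stop with the grip under the gripper.

Request:
{"method": "move_arm", "body": {"claw": [0.65,0.65,0.65,0.05,0.05], "xyz": [[-0.35,-0.1,3.4],[0,0,3],[0,0,0],[0,0,0],[0,0,0]], "turn": [0,0,0,0,0], "squeeze": 60}}

```text
clock: 42.42
ee_pos: [0.6556, -0.2079, 0.2596]
orientation: [0.0, 0.71, 0.704, -0.0]
contact_force: [1.6, -1.0, 5.2]
opening: 0.0221
grip_force: 60.6
```

Request:
{"method": "move_arm", "body": {"claw": [0.05,0.05,0.05,0.05,0.05], "xyz": [[0,0,0],[0,0,0],[1,0,0],[2,0,0],[2,0,0]], "turn": [0,0,0,0,0]}}

```text
clock: 43.05
ee_pos: [0.6561, -0.1614, 0.2596]
orientation: [0.003, 0.711, 0.703, -0.002]
contact_force: [-3.5, -6.5, 5.3]
opening: 0.0223
grip_force: 60.0
```

Request:
{"method": "move_arm", "body": {"claw": [0.05,0.05,0.05,0.05,0.05], "xyz": [[2,0,0],[2,0,0],[2,0,0],[1,0,0],[0,0,0]], "turn": [0,0,0,0,0]}}

```text
clock: 43.68
ee_pos: [0.6568, -0.0872, 0.2596]
orientation: [0.0, 0.71, 0.704, 0.001]
contact_force: [-4.4, 2.1, 6.8]
opening: 0.022
grip_force: 60.0
```

```bash
python3 - <<'E'
from h import *
rel((.657,-.0617,.2575),-.55)
E
```

```text
t 43.7 tcp [ 0.6568 -0.0872  0.2596] head -0.53 F [-4.4  2.1  6.8] op 0.022 grip 60.0
  shift cm [ 2.55 -0.01  0.21] turn 0.02
```

Request:
{"method": "move_arm", "body": {"claw": [0.05,0.05,0.05,0.05,0.05], "xyz": [[0.6,0,0],[0.5,0,0],[0.5,0,0],[0.3,0,0],[0,0,0]], "turn": [0,0,0,0,0]}}

```text
clock: 44.3
ee_pos: [0.657, -0.0709, 0.2596]
orientation: [0.002, 0.711, 0.703, -0.001]
contact_force: [-3.6, -3.8, 5.6]
opening: 0.0224
grip_force: 60.0
```

Request:
{"method": "move_arm", "body": {"claw": [0.05,0.05,0.05,0.05,0.05], "xyz": [[0.15,0,0],[0.15,0,0],[0.15,0,0],[0,0,0],[0,0,0]], "turn": [0,0,0,0,0]}}

```text
clock: 44.92
ee_pos: [0.657, -0.0673, 0.2596]
orientation: [0.002, 0.711, 0.703, -0.001]
contact_force: [-3.1, -6.6, 5.6]
opening: 0.0218
grip_force: 60.0
```

Request:
{"method": "move_arm", "body": {"claw": [0.05,0.05,0.05,0.05,0.05], "xyz": [[0.1,0,0],[0.1,0,0],[0,0,0],[0,0,0],[0,0,0]], "turn": [0,0,0,0,0]}}

```text
clock: 45.55
ee_pos: [0.657, -0.0657, 0.2596]
orientation: [0.002, 0.711, 0.703, -0.001]
contact_force: [-3.3, -6.9, 5.5]
opening: 0.0223
grip_force: 60.0
```

Still sliding at about 7 N of friction, so I'll continue in small steps.

Request:
{"method": "move_arm", "body": {"claw": [0.05,0.05,0.05,0.05,0.05], "xyz": [[0.1,0,0],[0.1,0,0],[0,0,0],[0,0,0],[0,0,0]], "turn": [0,0,0,0,0]}}

```text
clock: 46.18
ee_pos: [0.657, -0.0637, 0.2596]
orientation: [0.002, 0.711, 0.703, -0.001]
contact_force: [-4.7, -7.0, 6.2]
opening: 0.0222
grip_force: 60.0
```

Request:
{"method": "move_arm", "body": {"claw": [0.05,0.05,0.05,0.05,0.05], "xyz": [[0.1,0,0],[0.1,0,0],[0,0,0],[0,0,0],[0,0,0]], "turn": [0,0,0,0,0]}}

```text
clock: 46.8
ee_pos: [0.657, -0.0628, 0.2596]
orientation: [0.003, 0.711, 0.703, -0.002]
contact_force: [-4.9, -9.1, 5.9]
opening: 0.022
grip_force: 60.0
```

Request:
{"method": "move_arm", "body": {"claw": [0.05,0.05,0.05,0.05,0.05], "xyz": [[0.1,0,0],[0.1,0,0],[0,0,0],[0,0,0],[0,0,0]], "turn": [0,0,0,0,0]}}

```text
clock: 47.42
ee_pos: [0.657, -0.0629, 0.2596]
orientation: [0.004, 0.711, 0.703, -0.003]
contact_force: [-4.0, -13.6, 5.5]
opening: 0.0223
grip_force: 60.0
```

```bash
python3 - <<'E'
from h import *
rel(None)
f=bot.get_image("top"); save("t8",f,(190,130,300,210),7)
E
```

```text
t 47.4 tcp [ 0.657  -0.0629  0.2596] head -0.7 F [ -4.  -13.6   5.5] op 0.0223 grip 60.0
```

View pics/t8.png

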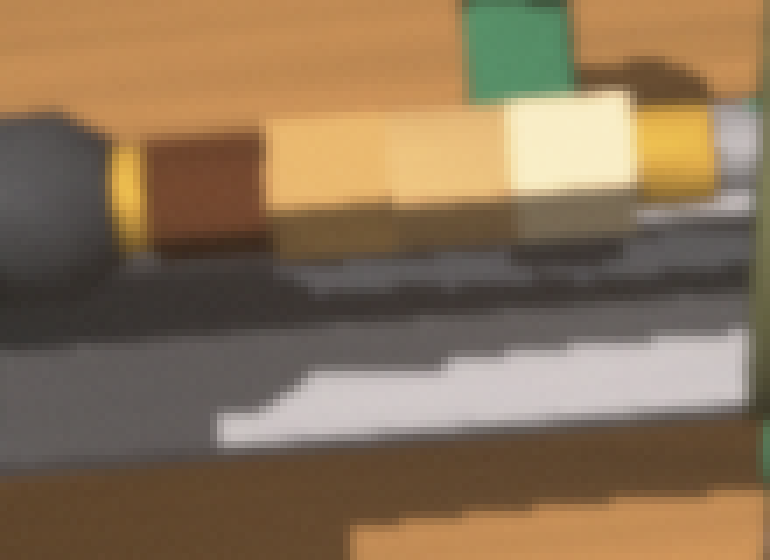

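The top crop shows dark, pale, tan and cream butted together between the brass flange (128,195) and the nose (675,145), with no gaps. The force has risen to 13.6 N with travel stopped at 0.145, as expected. I'll release and go to the knob.

Request:
{"method": "move_arm", "body": {"claw": [0.6,0.6,0.6,0.6,0.6], "xyz": [[0,0,0],[0,0,0],[0,0,-3],[0,0,-3],[0,0,0]], "turn": [0,0,0,0,0]}}

```text
clock: 48.1
ee_pos: [0.6593, -0.0561, 0.3205]
orientation: [0.003, 0.71, 0.704, 0.002]
contact_force: [-0.4, -0.1, 0.2]
opening: 0.0517
grip_force: 0.0
```

Request:
{"method": "move_arm", "body": {"claw": [0.6,0.6,0.6,0.6,0.6], "xyz": [[-3,-5,0],[-3,-5.4,0],[0,0,3],[0,0,3],[0,0,0]], "turn": [0,0,5,4.8,0]}}

```text
clock: 48.72
ee_pos: [0.5503, -0.1146, 0.2541]
orientation: [-0.003, 0.768, 0.641, -0.002]
contact_force: [-0.1, 0.1, -0.3]
opening: 0.0512
grip_force: 0.0
```

```bash
cat >> h.py <<'E'
def knob(f,c,r=.1):
    P=cloud(f); F=f["frame"].astype(int); Z=P[:,:,2]
    m=(F[:,:,0]>110)&(F[:,:,1]<70)&(F[:,:,2]<70)&(abs(Z-.195)<.005)&(np.hypot(P[:,:,0]-c[0],P[:,:,1]-c[1])<r)
    if m.sum()<5: print("no knob",m.sum()); return
    p=P[m]; print("knob",m.sum(),p.mean(0).round(4),((p.min(0)+p.max(0))/2).round(4),np.ptp(p,axis=0).round(3))
E
python3 - <<'E'
from h import *
rel((.5503,-.124,.160),-10.4)
for n in ("wrist","top"): knob(bot.get_image(n),(.56,-.06))
E
```

```text
t 48.7 tcp [ 0.5503 -0.1146  0.2541] head -10.31 F [-0.1  0.1 -0.3] op 0.0512 grip 0.0
  shift cm [-0.93  0.24  9.41] turn 0.09
knob 418 [ 0.5494 -0.1241  0.1952] [ 0.5491 -0.1252  0.1937] [0.017 0.017 0.007]
no knob 0
```

Request:
{"method": "move_arm", "body": {"claw": [0.6,0.6,0.6,0.6,0.6], "xyz": [[-0.95,0.15,0],[0,0,4],[0,0,3],[0,0,2.4],[0,0,0]], "turn": [0.1,0,0,0,0]}}

```text
clock: 49.45
ee_pos: [0.5519, -0.1254, 0.1624]
orientation: [-0.001, 0.769, 0.64, -0.001]
contact_force: [0.2, 0.8, -0.3]
opening: 0.0514
grip_force: 0.0
```

Request:
{"method": "move_arm", "body": {"claw": [0.05,0.05,0.05,0.05,0.05], "xyz": [[0,0,0],[0,0,0],[0,0,0],[0,0,0],[0,0,0]], "turn": [0,0,0,0,0], "squeeze": 40}}

```text
clock: 50.08
ee_pos: [0.5502, -0.1251, 0.1649]
orientation: [-0.001, 0.769, 0.64, -0.001]
contact_force: [-7.1, 1.2, 6.6]
opening: 0.0166
grip_force: 38.9
```

```bash
cat >> h.py <<'E'
def lev(C):
    p,R,s=pose(); d=p[:2]-C; print("lever r",np.hypot(*d).round(4),"dir",(np.degrees(np.arctan2(d[1],d[0]))%360).round(2),"moment",np.round(s["moment"],2)); rel(None)
E
python3 - <<'E'
from h import *
lev(np.array([.5620,-.0608]))
E
```

```text
lever r 0.0653 dir 259.57 moment [0.04 1.17 0.05]
t 50.1 tcp [ 0.5502 -0.1251  0.1649] head -10.44 F [-7.1  1.2  6.6] op 0.0166 grip 38.9
```

Request:
{"method": "move_arm", "body": {"claw": [0.05,0.05,0.05,0.05,0.05], "xyz": [[0.05,-0.9,0],[0.05,-0.8,0],[0.05,-0.8,0],[0.05,-0.8,0],[0.05,-0.8,0]], "turn": [7.1,7.1,7.1,7.1,7.1]}}

```text
clock: 50.7
ee_pos: [0.5157, -0.1069, 0.165]
orientation: [0.001, 0.928, 0.373, -0.001]
contact_force: [-3.6, -1.1, 3.3]
opening: 0.0167
grip_force: 39.4
```

Request:
{"method": "move_arm", "body": {"claw": [0.05,0.05,0.05,0.05,0.05], "xyz": [[0.05,-0.8,0],[0.05,-0.8,0],[0.05,-0.8,0],[0,0,0],[0,0,0]], "turn": [7.1,7.1,7.1,0,0]}}

```text
clock: 51.32
ee_pos: [0.5019, -0.0862, 0.1649]
orientation: [0.0, 0.98, 0.197, -0.001]
contact_force: [-5.8, 0.5, 6.1]
opening: 0.0168
grip_force: 39.7
```

```bash
python3 - <<'E'
from h import *
lev(np.array([.5620,-.0608]))
E
```

```text
lever r 0.0653 dir 202.93 moment [0.13 1.07 0.03]
t 51.3 tcp [ 0.5019 -0.0862  0.1649] head -67.23 F [-5.8  0.5  6.1] op 0.0168 grip 39.7
```

Request:
{"method": "move_arm", "body": {"claw": [0.05,0.05,0.05,0.05,0.05], "xyz": [[0.05,-0.8,0],[0.05,-0.8,0],[0.05,-0.8,0],[0,0,0],[0,0,0]], "turn": [7.1,7.1,7.1,0,0]}}

```text
clock: 51.95
ee_pos: [0.4968, -0.0623, 0.1649]
orientation: [-0.0, 1.0, 0.013, -0.001]
contact_force: [-6.7, 1.1, 7.0]
opening: 0.0165
grip_force: 39.7
```

```bash
python3 - <<'E'
from h import *
lev(np.array([.5620,-.0608]))
E
```

```text
lever r 0.0652 dir 181.36 moment [0.3  1.04 0.01]
t 52.0 tcp [ 0.4968 -0.0623  0.1649] head -88.54 F [-6.7  1.1  7. ] op 0.0165 grip 39.7
```

Request:
{"method": "move_arm", "body": {"claw": [0.05,0.05,0.05,0.05], "xyz": [[0,-0.22,0],[0,0,0],[0,0,0],[0,0,0]], "turn": [1.9,0,0,0]}}

```text
clock: 52.45
ee_pos: [0.4968, -0.0605, 0.1649]
orientation: [-0.0, 1.0, -0.004, -0.001]
contact_force: [-6.8, 0.4, 8.0]
opening: 0.0171
grip_force: 39.7
```

```bash
python3 - <<'E'
from h import *
lev(np.array([.5620,-.0608]))
E
```

```text
lever r 0.0652 dir 179.75 moment [0.26 0.97 0.03]
t 52.5 tcp [ 0.4968 -0.0605  0.1649] head -90.44 F [-6.8  0.4  8. ] op 0.0171 grip 39.7
```

Request:
{"method": "move_arm", "body": {"claw": [0.6,0.6,0.6,0.6,0.6], "xyz": [[0,0,0],[0,0,0],[0,0,-3],[0,0,-5],[0,0,-4]], "turn": [0,0,0,0,0]}}

```text
clock: 53.08
ee_pos: [0.4993, -0.0609, 0.2853]
orientation: [0.0, 1.0, -0.004, 0.001]
contact_force: [0.7, -1.1, -0.2]
opening: 0.0511
grip_force: 0.0
```

Request:
{"method": "move_arm", "body": {"claw": [0.6,0.6,0.6,0.6,0.6], "xyz": [[0,-4,0],[0,-5,0],[0,-5,0],[0,-4,0],[0,0,0]], "turn": [0,0,0,0,0]}}

```text
clock: 53.7
ee_pos: [0.5003, 0.1218, 0.2835]
orientation: [-0.0, 1.0, -0.002, 0.0]
contact_force: [-0.1, -0.4, 0.2]
opening: 0.0513
grip_force: 0.0
```

```bash
python3 - <<'E'
from h import *
rel(None)
f=bot.get_image("top"); knob(f,(.56,-.06)); 
P=cloud(f); Z=P[:,:,2]
m=(abs(Z-.286)<.004)&(abs(P[:,:,0]-.657)<.03)&(abs(P[:,:,1]+.062)<.03); print("grip",np.median(P[m],0))
save("t9",f,(190,130,340,240),5)
E
```

```text
t 53.7 tcp [0.5003 0.1218 0.2835] head -90.23 F [-0.1 -0.4  0.2] op 0.0513 grip 0.0
knob 30 [ 0.4977 -0.0606  0.194 ] [ 0.499  -0.0601  0.1945] [0.016 0.016 0.008]
grip [ 0.65834052 -0.06159643  0.28520237]
```

View pics/t9.png

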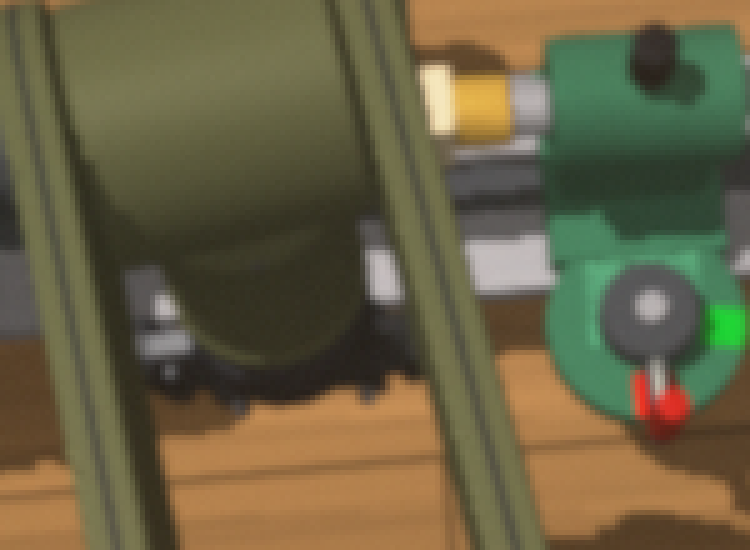

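The top crop shows the lever on the red mark (knob at about (670,405), shifted by parallax), the cream blank against the nose at (440,105), and the arm clear. I'm handing in.

```bash
python3 -c "
from cell import bot
print(bot.sign_off())"
```

```text
the job is handed in; nothing more can be done
None
```

The job is handed in at about 54 s: all four blanks sit snug on the mandrel between the flange and the tailstock's centre, the collar is locked with its lever within about half a degree of the red mark, and the robot never went near the wax tin, candlestick or gouge.

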